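# Load the chilled pastry plate and set its dial

### The arm

A 6-joint arm with a two-finger parallel gripper is mounted at the origin on the work surface. World frame = base frame: x ahead of the robot, y to its left, z up, the work surface at z = 0. Lengths are in m, angles in degrees, forces in N, time in s.
With the tool pointing down it reaches from about 0.25 to 0.725 m from the base axis. Payload 9.7 kg.
Tool frame: the origin (TCP) lies at the centre of the arm's flange, where the gripper is bolted on; the fingertips stand 173 mm ahead of it and the grasp point (between the pads) lies bot.grip_depth ahead of it (bot.grip_depth is the distance from the TCP to the grasp point, in m); z points along the fingers, y is the direction in which the jaws open and shut (so a half turn about z gives the same grasp; the last joint's range is limited). The gripper opens to 85 mm and grips with 20 to 120 N. Pads are 22 mm wide; open, the fingers measure 114 mm over their backs; the gripper's body (76 mm by 85 mm) begins 54 mm behind the grasp point. The pads swing forward as they close: fully open they stand 13 mm farther back than shut.
Start: joints at [-73.453, 4.979, 10.078, 95.1, 0, 90], TCP at [0.157, -0.527, 0.405] pointing down, gripper open.
Joint ranges: [-179.16, 179.16], [-48.56, 103.87], [-65.8, 70.77], [-126.05, 130.52], [-82.76, 87.17], [-180, 180]. Speed limits (degrees/s): [127.2, 127.2, 147.25, 180, 180, 180].

### API

Orientations are given as [roll, pitch, yaw] about the fixed x, y, z axes, in that order (R = Rz(yaw) Ry(pitch) Rx(roll)).
In Python, from workcell import status, viewer, bot gives the robot as it stands. The module is installed in compiled form; this text tells all that it offers.
- The arm moves only by the tool move_arm, never from a script. Its argument "commands" is a list of rows, each an object with "claw": the gripper's target within -1 to 1 (fully open at 1, half-way at 0, shut at -1); "travel": the shift along the tool's x, y, z in cm, a list of three; "turn": the turn about the tool's z in degrees. A call has 1 to 5 rows; each row shifts and turns the commanded pose from where the row before left it, along the tool's axes as they then stand; what a row does not reach is not made up. A row lasts 1/12 s, in which the tool goes at most 41.7 mm and 7.16 degrees, less where a joint would pass 70% of its speed; a pose out of reach is approached as far as the arm can. A call is refused whole if a number of a shift passes 4.17 or a number of a turn 7.16, either way. A call with a gripper value outside its range is refused whole. The fingers move at their own pace and stop on an object; "squeeze" is the grip in N (left out, the last holds). Time passes only in rows, so rows that do not move let the fingers close. It gives the time, the measured TCP pose, the force and the opening at its end, in the units of the state.
- status.get_obs(): the state, without advancing time (a new reading comes with each control period).
- viewer.camera(name): name is "scene" or "top"; returns the picture (384x512x3 uint8, blue, green, red); there is no depth.
- viewer.camera_params(name): a dict with "camera_matrix" (3x3 intrinsics, pixels), "D" ([k1, k2, p1, p2, k3] as OpenCV has them; the pictures are not rectified), "xyz" and "rotation" of the camera in the world. Camera axes: x right, y up, looking along -z (the intrinsics and any distortion apply to the point x, -y, -z); pixel columns grow to the right and rows downward; lengths in m; the calibration is good to about 2 mm. A picture is of the moment at which its call begins. camera_params takes no time and is no camera call.
- bot.job_done(): hands the job in, once; it reports no verdict.
The state is a dict: "time": time; "q": joint angles; "qd": joint speeds; "joint_efforts": joint torques, N m; "ee_pos": TCP position; "tcp_rot": TCP orientation; "wrist_force": force on the tool from outside, world axes, zero at the start; "torque": the same for the moment, N m; "opening": finger opening in m.
Only numpy, scipy, OpenCV 4.12 (cv2) and the standard library are available. Lean on these libraries where they do the work, as an engineer would, in place of code of your own. Each camera call takes 0.05 s, during which the arm holds its last target.

### The job

Switch the chilled plate off (knob back to the long tick), then, leaving it off, lay every chocolate bar from the tray in the middle of a lane of its own on the plate, flat and lengthwise. When all are laid, turn the knob until its white pointer meets the brass clip. Also stand the price-tag holder (at any time) upright on the middle of the plate's plain front ledge (the side away from you), blade parallel to the ledge; the macarons stay in the tray, and leave the cup and jar where they are.

Things in the scene. Friction and masses are not known exactly. Their poses are not given: they have to be found in the camera images.
- plate: Fixed brushed-steel slab 40 mm high, origin on the table under the middle of the lanes; x from -65 to +125 mm, y +-134 mm. +x is its front, the customers' side, away from the robot. Five ribs along x (10 mm wide, 6 mm high, 124 mm long, at y = -124, -62, 0, 62, 124 mm) part its top into four lanes 52 mm wide. From x = 62 to 125 mm the top is a plain ledge, level with the lanes.
- tray: Fixed aluminium tray, 220 (x) by 214 mm (y), with six compartments (two along x, three along y) of about 104 x 66 mm; walls and dividers 4 mm thick, reaching only 10 mm above the table; floor 4 mm thick. Origin on the table under its centre. A compartment holds one bar, one macaron or nothing.
- knob (a joint): Knob angle, rad: 0 is off (a firm stop, pointer at the long black tick), growing as it turns clockwise seen from above, to a stop at 3.3. Light even friction (about 0.04 N m); it stays where it is left.
- knob_grip (a point): Point on the knob's axis at grip height, 66 mm above the table, z up. The black knob is a disc 64 mm across and 10 mm high with an upright bar grip 60 mm long, 14 mm thick, its top 78 mm above the table. The bar lies along this point's y axis; the white pointer line is on its +y end.
- knob_pointer (a point): Tip of the knob's white pointer, 40 mm from the knob's axis on the line of the bar grip; turns with the knob.
- mark (a point): Inner tip of the small brass index clip on the dial's rim, 40 mm from the knob's axis. It does not move in a run and lies 1.0 to 2.8 rad clockwise from off. The pointer is at the mark when the two tips meet.
- control: Fixed dark steel control box, 120 x 120 x 40 mm, origin on the table under its centre and the knob's axis. At off the pointer shows along the box's +y. The silver dial on top, 104 mm across, 2 mm high, has black ticks every 30 degrees, the long one being off. The brass clip stands 7 mm above the dial, 43 to 57 mm from the axis.
- tag_spot (a point): Middle of the ledge at the customers' side of the plate, on its top, 40 mm above the table, shown by a thin grey patch 46 x 74 mm; axes as the plate's.
- tag: Loose price-tag holder, 100 g: a steel foot 36 mm (x) by 60 mm (y), 10 mm high, with an upright white plastic blade across its middle, 12 mm thick (x), 60 mm wide (y), from 10 to 40 mm above the underside. Origin at the centre of the underside, z up. Both faces are the same.
- lane1 (a point): Middle of lane 1 (counted from the plate's -y side) on the plate's top, 40 mm above the table; axes as the plate's, the lane runs along x, 124 mm long, 52 mm wide.
- lane2 (a point): Middle of lane 2 (counted from the plate's -y side) on the plate's top, 40 mm above the table; axes as the plate's, the lane runs along x, 124 mm long, 52 mm wide.
- lane3 (a point): Middle of lane 3 (counted from the plate's -y side) on the plate's top, 40 mm above the table; axes as the plate's, the lane runs along x, 124 mm long, 52 mm wide.
- lane4 (a point): Middle of lane 4 (counted from the plate's -y side) on the plate's top, 40 mm above the table; axes as the plate's, the lane runs along x, 124 mm long, 52 mm wide.
- bar1: Loose firm chocolate bar, dark brown with two thin paler layers, 90 mm (its x) by 28 by 28 mm, about 85 g; origin at its centre. The four long faces are alike, any may be up. May be absent.
- bar2: Loose firm chocolate bar, dark brown with two thin paler layers, 90 mm (its x) by 28 by 28 mm, about 85 g; origin at its centre. The four long faces are alike, any may be up. May be absent.
- bar3: Loose firm chocolate bar, dark brown with two thin paler layers, 90 mm (its x) by 28 by 28 mm, about 85 g; origin at its centre. The four long faces are alike, any may be up. May be absent.
- bar4: Loose firm chocolate bar, dark brown with two thin paler layers, 90 mm (its x) by 28 by 28 mm, about 85 g; origin at its centre. The four long faces are alike, any may be up. May be absent.
- macaron1: Loose round brown macaron, 44 mm across and 23 mm high, 30 g, in a compartment of the tray; origin at the centre of its underside. Not part of this display: it stays in the tray.
- macaron2: Loose round brown macaron, 44 mm across and 23 mm high, 30 g, in a compartment of the tray; origin at the centre of its underside. Not part of this display: it stays in the tray.
- cup: Bystander: white cup, 68 mm across, 60 mm high; leave it. Origin at its underside.
- jar: Bystander: closed amber jar, 68 mm across, 90 mm high; leave it. Origin at its underside.
There are look-alikes about, which are no part of the job. What is shaped like the bar4 but purple or red is not meant.

How it is judged:
By the outcome, as a careful person would: the job done as asked, in the order asked, and still so for the second after the job is handed in, with the robot touching nothing.
Of bar1, bar2, bar3, bar4 only 3 to 4 are there at a start; the rules pass over those that are not, and their reading is None.
At some moment in a run one of bar1, bar2, bar3, bar4, tag may be knocked a few centimetres aside while the robot is not near it.
Once in a run the grip may slacken for a moment while it holds something.
It also fails if it takes over 210 s, if anything falls off the work surface, if the arm or the gripper's body presses on something with over 40 N, if the wrist force passes 120 N, or if a joint passes its speed limit or range.

## Working session

There is one attempt and no reset: what is moved stays moved. The work goes in short steps, Python scripts to look and compute and a tool call to move; the robot and the scene stay as the last step left them, time stands still between calls to the robot, and variables do not carry over. Pictures are saved under pics/ and viewed, and the job is handed in when it is done.

Besides the shell and the picture viewer there is one more tool, called after "Request:" as name([rows], argument=value, ...), one row to a line, values as JSON. move_arm: Moves the arm, as the interface text tells. Its arguments: {"type":"object","properties":{"commands":{"type":"array"},"squeeze":{"type":"number"}},"required":["commands"]}

```bash
mkdir -p pics; python3 - <<'E'
from workcell import status, viewer, bot
import cv2
for n in("scene","top"):
    cv2.imwrite(f"pics/a_{n}.png",cv2.resize(viewer.camera(n),(800,600),interpolation=cv2.INTER_CUBIC)); print(viewer.camera_params(n))
print(status.get_obs(),bot.grip_depth)
E
```

```text
{'camera_matrix': array([[436.97623386,   0.        , 257.80399616],
       [  0.        , 436.97623386, 191.12291276],
       [  0.        ,   0.        ,   1.        ]]), 'D': array([-0.038004,  0.      ,  0.      ,  0.      ,  0.      ]), 'xyz': array([1.05459712, 0.589698  , 1.06358556]), 'rotation': array([ 39.89135167,  -0.63749004, 139.61450347])}
{'camera_matrix': array([[365.55525323,   0.        , 259.02061726],
       [  0.        , 365.55525323, 189.79095614],
       [  0.        ,   0.        ,   1.        ]]), 'D': array([-0.11408639,  0.        ,  0.        ,  0.        ,  0.        ]), 'xyz': array([ 0.40923468, -0.04158028,  1.14340409]), 'rotation': array([  4.17583623,   0.94470442, -91.10211432])}
{'time': 0.1, 'q': array([-7.34532813e+01,  5.00793743e+00,  1.00382676e+01,  9.50992933e+01,
       -2.32088070e-04,  9.00015641e+01]), 'qd': array([ 0.01413753,  0.12138426,  0.14261593, -0.04436615, -0.03034097,
        0.02184362]), 'joint_efforts': array([ 5.71401761e-04, -5.21559834e+01,  4.65656555e+01,  1.59424462e-02,
       -1.83279508e-05,  4.75248299e-06]), 'ee_pos': array([ 0.15663811, -0.52722395,  0.40404744]), 'tcp_rot': array([-1.79931037e+02,  2.33970496e-04,  1.65451549e+01]), 'wrist_force': array([ 0.2295349 ,  0.10684307, -1.10351285]), 'torque': array([-0.0217828 , -0.00785664,  0.07043964]), 'opening': 0.0852373795975962} 0.1547
```

View pics/a_top.png

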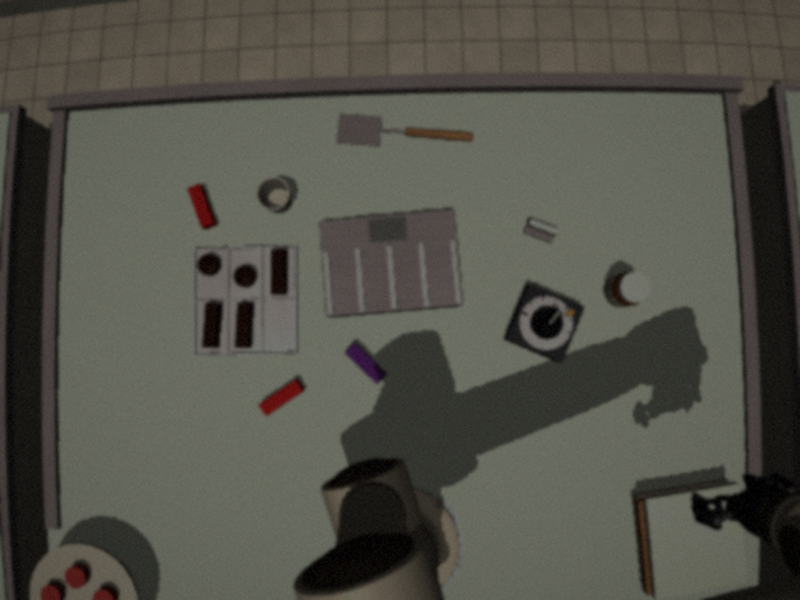

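View pics/a_scene.png

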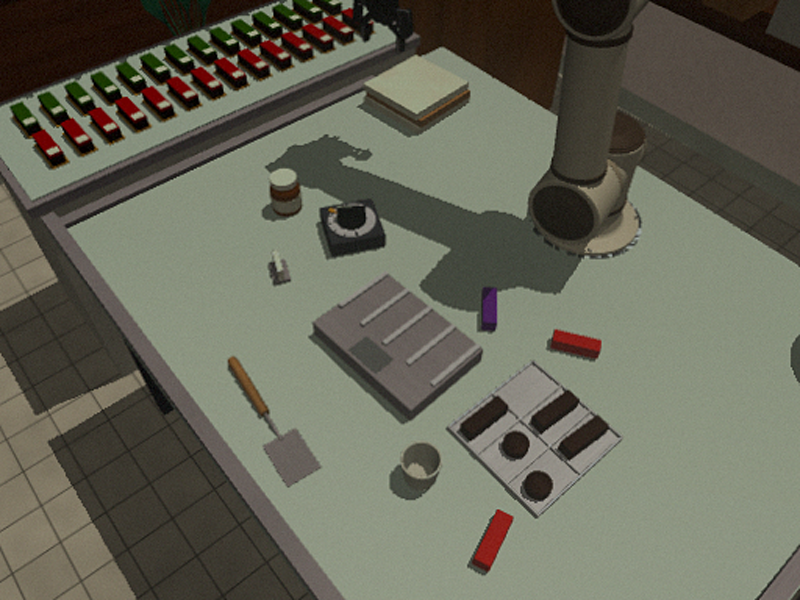

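The top picture (800x600) shows three bars at about (212,323), (244,324) and (279,271), macarons at (209,264) and (245,275), the tag at (541,229), the knob at (547,321) and the plate centred near (391,265). I'll enlarge these areas to measure them.

```bash
cat > h.py <<'E'
from workcell import status, viewer, bot
import cv2, numpy as np
from scipy.spatial.transform import Rotation as R
def cam(n):
    p=viewer.camera_params(n); Rm=R.from_euler('xyz',p['rotation'],degrees=True).as_matrix()@np.diag([1,-1,-1])
    return p['camera_matrix'],p['D'],np.array(p['xyz']),Rm
C={n:cam(n) for n in("scene","top")}
def proj(n,P):
    K,D,t,Rm=C[n]; P=np.atleast_2d(np.asarray(P,float))
    return cv2.projectPoints(P,cv2.Rodrigues(Rm.T)[0],-Rm.T@t,K,D)[0][:,0]
def back(n,uv,z):
    K,D,t,Rm=C[n]; u=cv2.undistortPoints(np.asarray(uv,float).reshape(-1,1,2),K,D)[:,0]
    d=np.c_[u,np.ones(len(u))]@Rm.T; s=(z-t[2])/d[:,2]; return (t+s[:,None]*d)[:,:2]
def grab(n,k=4): return np.mean([viewer.camera(n).astype(float) for _ in range(k)],0)
def crop(im,x0,y0,x1,y1,s,name):
    c=np.clip(im[y0:y1,x0:x1]*1.8,0,255).astype(np.uint8); cv2.imwrite(name,cv2.resize(c,None,fx=s,fy=s,interpolation=cv2.INTER_CUBIC))
E
python3 - <<'E'
from h import *
t=grab("top");s=grab("scene");np.save("t0.npy",t);np.save("s0.npy",s)
crop(t,115,125,305,235,4,"pics/b1.png")
crop(t,310,125,430,240,5,"pics/b2.png")
crop(s,160,100,310,270,3.5,"pics/b3.png")
crop(s,270,220,410,340,5,"pics/b4.png")
E
```

```text
(no output)
```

View pics/b1.png

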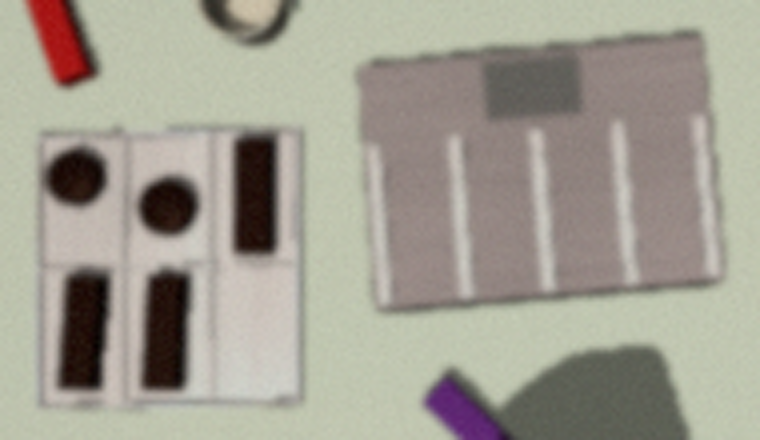

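View pics/b2.png

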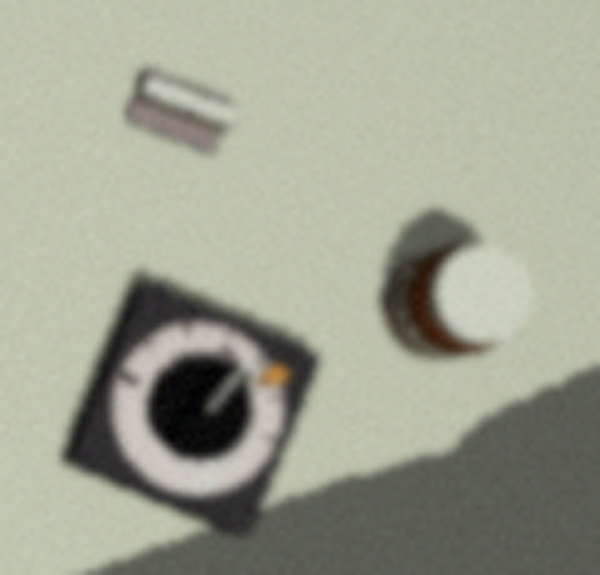

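View pics/b3.png

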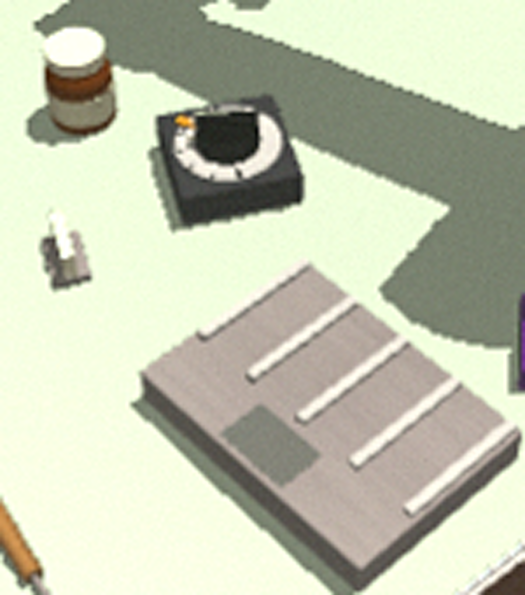

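View pics/b4.png

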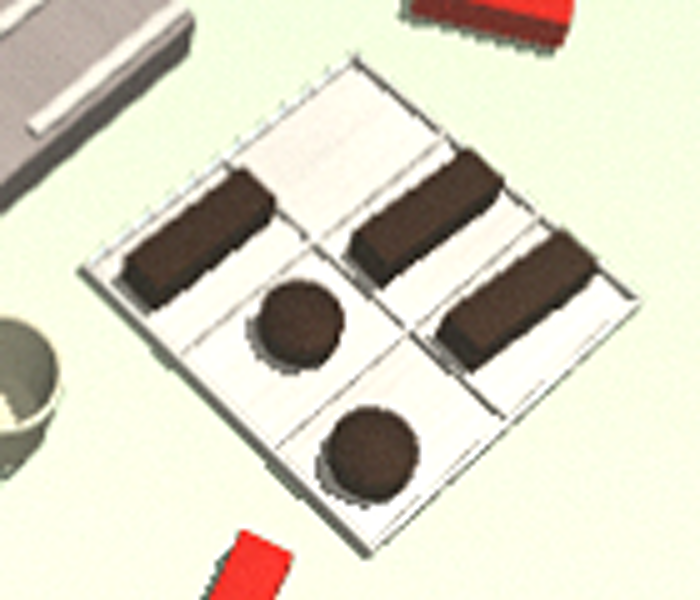

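```bash
cat >> h.py <<'E'
from scipy.optimize import least_squares, minimize
def T(p,P):
    x,y,a=p; c,s=np.cos(a),np.sin(a); P=np.asarray(P,float)
    return np.c_[x+c*P[:,0]-s*P[:,1],y+s*P[:,0]+c*P[:,1],P[:,2]]
def fit(obs,p0):
    # obs: list of (cam, pts3 local, uv)
    f=lambda p:np.concatenate([(proj(n,T(p,L))-u).ravel() for n,L,u in obs])
    r=least_squares(f,p0,loss='soft_l1'); return r.x,np.abs(r.fun).reshape(-1,2)
def px(uv,x0,y0,s): return (np.asarray(uv,float)+.5)/s-.5+[x0,y0]
def boxpts(l,w,h,z0=0): return np.array([[a*l/2,b*w/2,z] for a in(1,-1) for b in(1,-1) for z in(z0,z0+h)])
def sil(masks,P,p0,roi=None):
    # masks {cam:float mask}; P local hull pts
    def cost(p):
        c=0
        for n,m in masks.items():
            uv=proj(n,T(p,P)); S=8
            h=cv2.convexHull(((uv+.5)*S-.5).astype(np.float32))
            x0,y0=np.floor(uv.min(0)).astype(int)-6; x1,y1=np.ceil(uv.max(0)).astype(int)+7
            im=np.zeros(((y1-y0)*S,(x1-x0)*S),np.uint8); cv2.fillConvexPoly(im,np.round((h-[x0*S,y0*S])*16).astype(np.int32),255,shift=4)
            im=cv2.resize(im,(x1-x0,y1-y0),interpolation=cv2.INTER_AREA)/255.
            im=cv2.GaussianBlur(im,(0,0),.7)
            c+=((im-m[y0:y1,x0:x1])**2).sum()
        return c
    s=np.array([.006,.006,.1]); best=None
    r=minimize(cost,p0,method='Nelder-Mead',options=dict(initial_simplex=np.vstack([p0]+[np.array(p0)+s*np.eye(3)[i] for i in range(3)]),xatol=1e-4,fatol=1e-3))
    return r.x,r.fun
E
cat > m1.py <<'E'
from h import *
t=np.load("t0.npy");s=np.load("s0.npy")
# plate
Pl=np.array([[125,134,40],[125,-134,40],[-65,-134,40],[-65,134,40]])/1e3
tu=px([[360,66],[702,35],[722,283],[380,310]],115,125,4)
su=px([[358,575],[145,375],[308,263],[520,432]],160,100,3.5)
for o in ([("top",Pl,tu)],[("scene",Pl,su)],[("top",Pl,tu),("scene",Pl,su)]):
    p,r=fit(o,[.45,0,0]); print("plate",p.round(4),np.degrees(p[2]).round(2),r.max(1).round(1))
# control
B=np.array([[60,60,40],[60,-60,40],[-60,-60,40],[-60,60,40]])/1e3
tu=px([[140,275],[318,360],[250,532],[65,460]],310,125,5)
p,r=fit([("top",B,tu)],[.35,-.3,-.4]);print("ctl",p.round(4),np.degrees(p[2]).round(2),r.max(1).round(1))
# knob items in top
def b2(uv,z): return back("top",px(uv,310,125,5),z)
print("dial tick",b2([[130,378]],.042),"mark",b2([[275,375]],.049),"disc centre",b2([[198,405]],.05))
# bars
def dark(im): return np.clip((90-im.max(2))/(90-45),0,1)
for n,im in(("top",t),("scene",s)): print(n,[im[int(y),int(x)].round() for x,y in ((135,207),(156,207),(178,174))] if n=="top" else [im[270,310].round(),im[268,330].round()])
E
python3 m1.py
```

```text
plate [5.281e-01 1.000e-04 6.290e-02] 3.6 [0.7 0.7 1.3 1.4]
plate [0.5295 0.0067 0.0521] 2.98 [0.4 1.3 0.9 1.8]
plate [0.5285 0.0031 0.0581] 3.33 [1.5 0.2 0.2 2.5 1.  1.8 1.6 1.2]
ctl [ 0.436  -0.2944 -0.4196] -24.04 [0.3 1.4 0.8 0.2]
dial tick [[ 0.45375211 -0.25563185]] mark [[ 0.45337093 -0.34242245]] disc centre [[ 0.43634243 -0.29465044]]
top [array([ 4.,  6., 16.]), array([ 6.,  8., 20.]), array([ 5.,  7., 18.])]
scene [array([26., 31., 41.]), array([116., 120., 124.])]
```

```bash
cat >> m1.py <<'E'
print('-----')
def pm(im):
    b,g,r=im[...,0],im[...,1],im[...,2]; sat=(g-r)/im.mean(2); return sat
for n,im in(("top",t),("scene",s)):
    q=pm(im)
    if n=="top": pts=[(205,160),(190,140),(225,130),(330,160),(212,145)]
    else: pts=[(240,200),(235,228),(255,260),(215,215),(150,250),(225,245)]
    print([(a,round(q[a[1],a[0]],3)) for a in pts])
    cv2.imwrite(f"pics/q_{n}.png",np.clip(128+q*800,0,255).astype(np.uint8))
tm=dark(t); sm=np.clip((80-s.max(2))/(35),0,1)
for g in ([.50,.36-.05,0],[.50,.28,0],[.53,.2,0]): pass
pB=boxpts(.09,.028,.028,.004)
for uv in px([[84,330],[165,330],[256,195]],115,125,4):
    g=np.r_[back("top",[uv],.032)[0],0]
    for m in ({"top":tm},{"scene":sm},{"top":tm,"scene":sm}):
        p,c=sil(m,pB,g); print("bar",p.round(4),np.degrees(p[2]).round(1),round(c,1))
E
python3 m1.py|sed -n '/---/,$p'
```

```text
-----
[((205, 160), np.float64(-0.02)), ((190, 140), np.float64(0.031)), ((225, 130), np.float64(0.031)), ((330, 160), np.float64(0.031)), ((212, 145), np.float64(-0.108))]
[((240, 200), np.float64(-0.016)), ((235, 228), np.float64(0.028)), ((255, 260), np.float64(-0.082)), ((215, 215), np.float64(-0.057)), ((150, 250), np.float64(0.059)), ((225, 245), np.float64(0.056))]
bar [ 0.4453  0.3634 -0.0858] -4.9 7.5
bar [ 0.4442  0.3661 -0.0654] -3.7 196.9
bar [ 0.4453  0.3647 -0.0826] -4.7 228.0
bar [ 0.4438  0.2972 -0.0592] -3.4 5.8
bar [ 0.4382  0.2979 -0.0288] -1.6 218.3
bar [ 0.4429  0.298  -0.0364] -2.1 231.2
bar [ 0.5493  0.2262 -0.0163] -0.9 4.7
bar [ 0.548  0.228 -0.004] -0.2 157.3
bar [0.5498 0.2264 0.0008] 0.0 168.6m1.py:21: RuntimeWarning: invalid value encountered in divide
  b,g,r=im[...,0],im[...,1],im[...,2]; sat=(g-r)/im.mean(2); return sat
m1.py:27: RuntimeWarning: invalid value encountered in cast
  cv2.imwrite(f"pics/q_{n}.png",np.clip(128+q*800,0,255).astype(np.uint8))
```

View pics/q_scene.png

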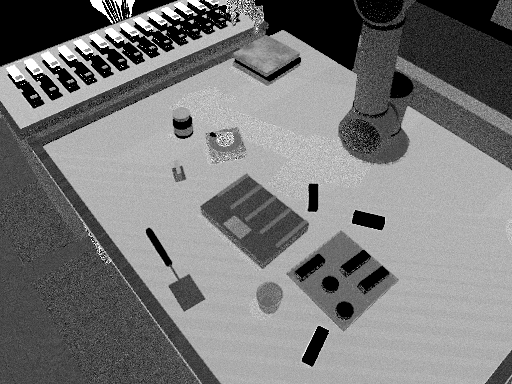

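```bash
cat > m2.py <<'E'
from h import *
def chroma(im):
    im=cv2.GaussianBlur(im,(0,0),.6); return (im[...,1]-im[...,2])/np.maximum(im.mean(2),3)
def fill(m):  # close holes
    b=(m>.5).astype(np.uint8); cs,_=cv2.findContours(b,cv2.RETR_EXTERNAL,cv2.CHAIN_APPROX_NONE)
    cs=[c for c in cs if cv2.contourArea(c)>200]; f=np.zeros_like(b); cv2.drawContours(f,cs,-1,1,-1)
    f=cv2.erode(f,np.ones((5,5),np.uint8)); return np.maximum(m,f)
def platefit(q,p0=(.528,.003,.06)):
    P=boxpts(.19,.268,.04)+[.03,0,0]; out=[]
    for n in q: out.append(sil({n:fill(np.clip((.03-q[n])/.05,0,1))},P,p0))
    return out
def barfit(q,g,z0=.004,th=(-.12,-.35)):
    pB=boxpts(.09,.028,.028,z0); return [sil({n:np.clip((th[0]-q[n])/(th[0]-th[1]),0,1)},pB,g) for n in q]
E
python3 - <<'E'
from m2 import *
t=np.load("t0.npy");s=np.load("s0.npy")
q={"top":chroma(t),"scene":chroma(s)}
print([q["top"][207,135],q["top"][174,178],q["scene"][266,310], q["scene"][262,356],q["scene"][243,340]])
for p,c in platefit(q): print("plate",p.round(4),np.degrees(p[2]).round(2),round(c,1))
for g in ([.4453,.3634,-.08],[.4438,.297,-.05],[.5493,.2262,-.01]):
    for p,c in barfit(q,g): print("bar",p.round(4),np.degrees(p[2]).round(2),round(c,1))
Q=np.clip(128+q["top"]*800,0,255).astype(np.uint8)
cv2.imwrite("pics/c1.png",cv2.resize(Q[130:240,320:430],None,fx=5,fy=5,interpolation=cv2.INTER_CUBIC))
crop(s,165,120,255,190,8,"pics/c2.png")
E
```

```text
[np.float64(-1.072134138011179), np.float64(-1.0652962562149937), np.float64(-0.23383336917326822), np.float64(-0.2921425469055925), np.float64(-0.02231201862862668)]
plate [0.5298 0.0009 0.0657] 3.77 44.3
plate [ 5.273e-01 -3.000e-04  6.440e-02] 3.69 723.5
bar [ 0.4439  0.3651 -0.0117] -0.67 75.7
bar [0.4408 0.3664 0.0727] 4.16 211.4
bar [ 0.443   0.2988 -0.0633] -3.62 71.6
bar [0.4278 0.2933 0.1242] 7.11 202.9
bar [ 0.549   0.2264 -0.0009] -0.05 55.4
bar [0.5408 0.2236 0.1951] 11.18 200.9
```

View pics/c1.png

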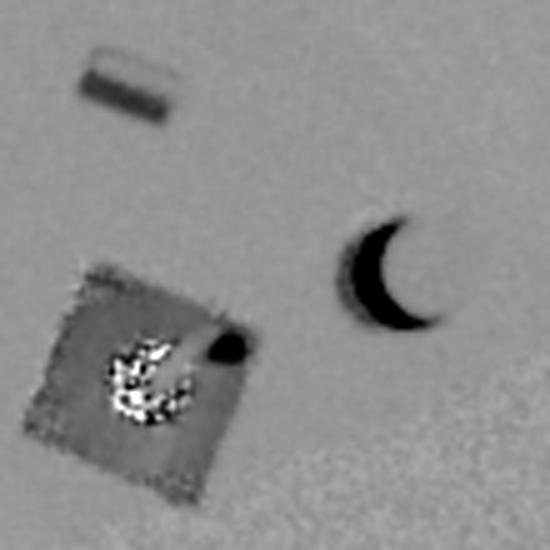

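View pics/c2.png

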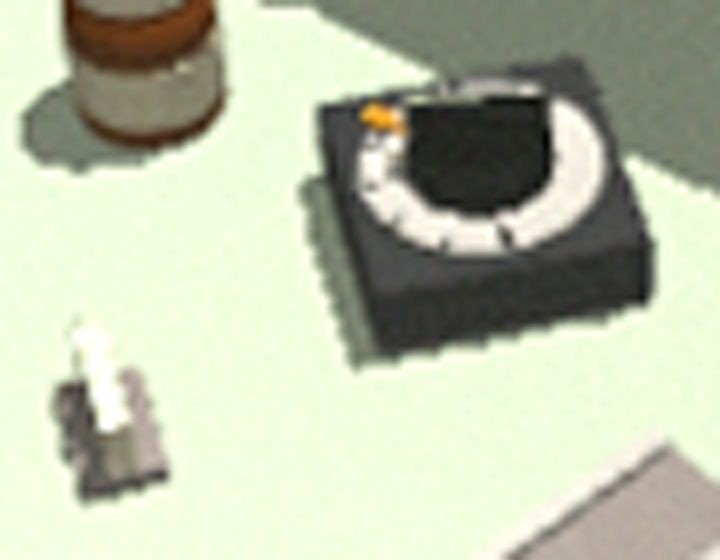

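```bash
python3 - <<'E'
from m2 import *
t=np.load("t0.npy");s=np.load("s0.npy")
crop(t,326,172,376,226,11,"pics/d1.png")
# mark centroid, both cams
for n,im in(("top",t),("scene",s)):
    im=im.astype(np.float32); m=((im[...,2]-im[...,0])/(im.mean(2)+5)).clip(.35,9)-.35
    u0=proj(n,[.4535,-.3424,.047])[0]; yy,xx=np.mgrid[:384,:512]; m=m*(np.hypot(xx-u0[0],yy-u0[1])<7)*(im[...,2]>60)
    c=[(m*xx).sum()/m.sum(),(m*yy).sum()/m.sum()]; print(n,c,back(n,[c],.047))
# tag: blade top & foot pts in top
b=lambda uv,z:back("top",px(uv,310,125,5),z)
print(b([[148,80],[236,112]],.04), b([[125,118],[215,153]],.01))
E
```

```text
top [np.float64(364.96756390343216), np.float64(199.45171067082586)] [[ 0.45387455 -0.34411512]]
scene [np.float64(212.03276127388162), np.float64(134.23434456855526)] [[ 0.45151454 -0.34208398]]
[[ 0.63647438 -0.27393951]
 [ 0.61569937 -0.32763307]] [[ 0.61860186 -0.26467265]
 [ 0.59537658 -0.32084973]]
```

View pics/d1.png

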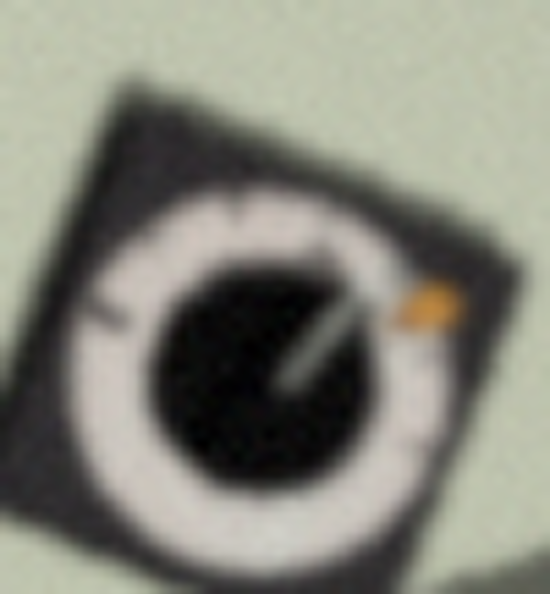

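```bash
python3 - <<'E'
from m2 import *
for z in(.05,.064,.079):
    a=back("top",px([[285,385],[360,290]],326,172,11),z); d=a[1]-a[0]; print(z,a.round(4).tolist(),np.degrees(np.arctan2(d[1],d[0])),np.hypot(*d))
print(np.degrees(np.arctan2(-.344+.2945,.4538-.436)))
o=status.get_obs();print(o['time'],R.from_euler('xyz',o['tcp_rot'],degrees=True).as_matrix().round(3))
E
```

```text
0.05 [[0.4334, -0.3014], [0.4588, -0.323]] -40.36717881246204 0.03344337082382224
0.064 [[0.433, -0.2981], [0.4582, -0.3194]] -40.36717881246209 0.033015160251602636
0.079 [[0.4327, -0.2945], [0.4575, -0.3156]] -40.367178812462036 0.03255636320993882
-70.22162009573945
0.5 [[ 0.959  0.285 -0.   ]
 [ 0.285 -0.959  0.   ]
 [-0.    -0.    -1.   ]]
```

```bash
cat > plan.py <<'E'
import sys; from h import *
def psi(o): M=R.from_euler('xyz',o['tcp_rot'],degrees=True).as_matrix(); return np.degrees(np.arctan2(M[1,1],M[0,1]))
def plan(x,y,z,ps=None,n=5):
    o=status.get_obs(); p=np.array(o['ee_pos']); a=psi(o)
    if ps is None: ps=a
    dt=-(((ps-a)+180)%360-180)  # turn about tool z (down)
    if abs(dt)>360: pass
    n=max(n,int(np.ceil(abs(dt)/7.1)))
    d=(np.array([x,y,z])-p)*100/n
    print("t",round(o['time'],2),"pos",p.round(4),"psi",round(a,1),"turn",round(dt,1),"n",n,"F",o['wrist_force'].round(1),"open",round(o['opening'],4),"q6",o['q'][5].round(1))
    for i in range(n):
        b=np.radians(a-dt/n*i) # tool axes before the row
        ty=np.array([np.cos(b),np.sin(b)]); tx=np.array([-np.sin(b),np.cos(b)])  # x = y cross z(down)
        print("[%.2f,%.2f,%.2f] %.2f"%(tx@d[:2],ty@d[:2],-d[2],dt/n))
if __name__=="__main__":
    v=[None if s=='-' else float(s) for s in sys.argv[1:]]; plan(*v[:4],n=int(v[4]) if len(v)>4 else 5)
E
python3 - <<'E'
from plan import *
o=status.get_obs();b=np.radians(psi(o));print(-np.sin(b),np.cos(b))
E
python3 plan.py .436 -.2945 .30 49.6 20
```

```text
0.9585790156057208 0.2848267382820079
t 0.5 pos [ 0.1566 -0.5272  0.4046] psi -73.5 turn -123.1 n 20 F [-0.2  0.4  1.2] open 0.0855 q6 90.0
[1.67,-0.72,0.52] -6.15
[1.74,-0.53,0.52] -6.15
[1.78,-0.35,0.52] -6.15
[1.81,-0.15,0.52] -6.15
[1.82,0.04,0.52] -6.15
[1.80,0.24,0.52] -6.15
[1.77,0.43,0.52] -6.15
[1.71,0.62,0.52] -6.15
[1.63,0.80,0.52] -6.15
[1.54,0.97,0.52] -6.15
[1.43,1.13,0.52] -6.15
[1.30,1.27,0.52] -6.15
[1.15,1.40,0.52] -6.15
[1.00,1.52,0.52] -6.15
[0.83,1.62,0.52] -6.15
[0.65,1.70,0.52] -6.15
[0.46,1.76,0.52] -6.15
[0.27,1.80,0.52] -6.15
[0.08,1.82,0.52] -6.15
[-0.12,1.81,0.52] -6.15
```

Request:
move_arm([
  {"claw": 0.3,"travel": [1.7,-0.7,0.5],"turn": -6},
  {"claw": 0.3,"travel": [1.7,-0.5,0.5],"turn": -6},
  {"claw": 0.3,"travel": [1.8,-0.4,0.5],"turn": -6},
  {"claw": 0.3,"travel": [1.8,-0.2,0.5],"turn": -6},
  {"claw": 0.3,"travel": [1.8,0,0.5],"turn": -6},
])

```text
time: 0.92
ee_pos: [0.2265, -0.4682, 0.3795]
tcp_rot: [180.0, 0.0, 46.8]
wrist_force: [0.4, 0.2, 0.1]
opening: 0.0556
```

Request:
move_arm([
  {"claw": 0.3,"travel": [1.8,0.2,0.5],"turn": -6},
  {"claw": 0.3,"travel": [1.8,0.4,0.5],"turn": -6},
  {"claw": 0.3,"travel": [1.7,0.6,0.5],"turn": -6},
  {"claw": 0.3,"travel": [1.6,0.8,0.5],"turn": -6},
  {"claw": 0.3,"travel": [1.5,1.0,0.5],"turn": -6},
])

```text
time: 1.33
ee_pos: [0.297, -0.4114, 0.3546]
tcp_rot: [180.0, 0.0, 76.8]
wrist_force: [-0.2, -0.0, 0.5]
opening: 0.0556
```

Request:
move_arm([
  {"claw": 0.3,"travel": [1.4,1.1,0.5],"turn": -6},
  {"claw": 0.3,"travel": [1.3,1.3,0.5],"turn": -6},
  {"claw": 0.3,"travel": [1.2,1.4,0.5],"turn": -6},
  {"claw": 0.3,"travel": [1.0,1.5,0.5],"turn": -6},
  {"claw": 0.3,"travel": [0.8,1.6,0.5],"turn": -6},
])

```text
time: 1.75
ee_pos: [0.3683, -0.3556, 0.3295]
tcp_rot: [180.0, 0.0, 106.8]
wrist_force: [-0.1, -0.2, 0.6]
opening: 0.0555
```

```bash
python3 plan.py .436 -.2945 .27 49.6 6
```

```text
t 1.75 pos [ 0.3683 -0.3556  0.3295] psi 16.8 turn -32.8 n 6 F [-0.1 -0.2  0.6] open 0.0555 q6 29.2
[0.65,1.37,0.99] -5.46
[0.51,1.43,0.99] -5.46
[0.38,1.47,0.99] -5.46
[0.23,1.50,0.99] -5.46
[0.09,1.52,0.99] -5.46
[-0.05,1.52,0.99] -5.46
```

Request:
move_arm([
  {"claw": 0.3,"travel": [0.7,1.6,1.2],"turn": -6.5},
  {"claw": 0.3,"travel": [0.55,1.7,1.2],"turn": -6.5},
  {"claw": 0.3,"travel": [0.35,1.8,1.2],"turn": -6.5},
  {"claw": 0.3,"travel": [0.15,1.8,1.2],"turn": -6.5},
  {"claw": 0.3,"travel": [0,1.8,1.2],"turn": -6.5},
])

```text
time: 2.17
ee_pos: [0.436, -0.2967, 0.2692]
tcp_rot: [180.0, 0.0, 139.4]
wrist_force: [0.1, -0.6, 0.7]
opening: 0.0558
```

```bash
python3 plan.py .436 -.2945 .23 49.6 4;python3 - <<'E'
from m2 import *
s=grab("scene",2); crop(s,160,90,300,190,5.5,"pics/e1.png")
E
```

```text
t 2.17 pos [ 0.436  -0.2967  0.2692] psi 49.4 turn -0.2 n 4 F [ 0.1 -0.6  0.7] open 0.0558 q6 6.4
[0.04,0.04,0.98] -0.06
[0.04,0.04,0.98] -0.06
[0.04,0.04,0.98] -0.06
[0.04,0.04,0.98] -0.06
```

View pics/e1.png

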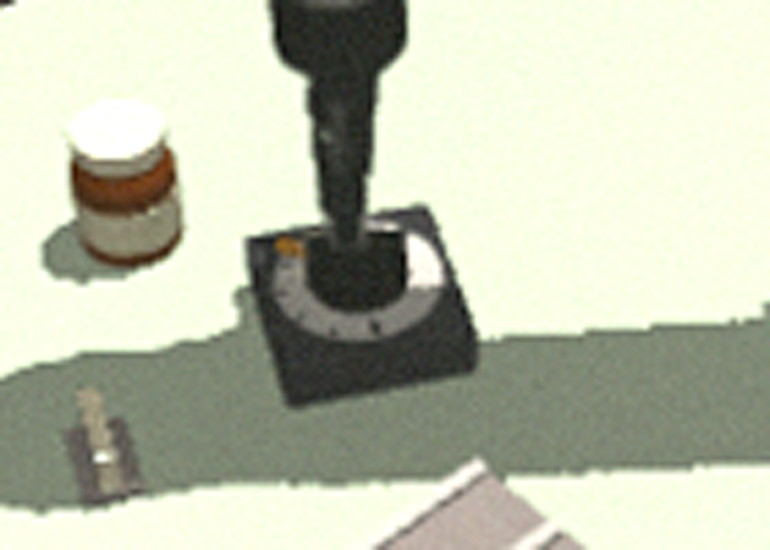

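The gripper hangs right above the knob bar at (350,240) and the fingers straddle it. Next I go down and grip.

Request:
move_arm([
  {"claw": 0.3,"travel": [0.1,0.1,1.3],"turn": 0},
  {"claw": 0.3,"travel": [0.1,0.1,1.3],"turn": 0},
  {"claw": 0.3,"travel": [0,0,1.3],"turn": 0},
  {"claw": -0.2,"travel": [0,0,0],"turn": 0},
  {"claw": -0.6,"travel": [0,0,0],"turn": 0},
], squeeze=25)

```text
time: 2.68
ee_pos: [0.4348, -0.2948, 0.2308]
tcp_rot: [-180.0, -0.0, 138.9]
wrist_force: [-1.1, 1.2, 0.6]
opening: 0.0322
```

Request:
move_arm([
  {"claw": -1,"travel": [0,0,0],"turn": 0},
  {"claw": -1,"travel": [0,0,0],"turn": 0},
  {"claw": -1,"travel": [0,0,0],"turn": 0},
  {"claw": -1,"travel": [0,0,0],"turn": 0},
])

```text
time: 3.02
ee_pos: [0.4355, -0.2947, 0.232]
tcp_rot: [180.0, 0.1, 139.0]
wrist_force: [-0.4, 2.4, 6.1]
opening: 0.0131
```

```bash
python3 plan.py .436 -.2945 .23 - 1
```

```text
t 3.02 pos [ 0.4355 -0.2947  0.232 ] psi 49.0 turn -0.0 n 1 F [-0.4  2.4  6.1] open 0.0131 q6 6.9
[-0.03,0.05,0.20] -0.00
```

Request:
move_arm([
  {"claw": -1,"travel": [0,0,-0.2],"turn": 0},
  {"claw": -1,"travel": [0,0,0],"turn": -5},
  {"claw": -1,"travel": [0,0,0],"turn": -6},
  {"claw": -1,"travel": [0,0,0],"turn": -6},
  {"claw": -1,"travel": [0,0,0],"turn": -6},
])

```text
time: 3.43
ee_pos: [0.4356, -0.2947, 0.2321]
tcp_rot: [180.0, 0.0, 162.3]
wrist_force: [5.8, -0.7, -8.6]
opening: 0.0133
```

```bash
python3 plan.py .436 -.2945 .232 - 1; python3 -c "
from h import *; print(status.get_obs()['torque'])"
```

```text
t 3.43 pos [ 0.4356 -0.2947  0.2321] psi 72.3 turn -0.0 n 1 F [ 5.8 -0.7 -8.6] open 0.0133 q6 -16.4
[-0.03,0.03,0.01] -0.00
[-0.36160555 -1.21652716 -0.07215826]
```

Request:
move_arm([
  {"claw": -1,"travel": [0,0,0],"turn": -6},
  {"claw": -1,"travel": [0,0,0.1],"turn": -6},
  {"claw": -1,"travel": [0,0,0],"turn": -6},
  {"claw": -1,"travel": [0,0,0],"turn": -6},
  {"claw": -1,"travel": [0,0,0],"turn": -6},
])

```text
time: 3.85
ee_pos: [0.4356, -0.2947, 0.232]
tcp_rot: [-180.0, 0.1, -167.7]
wrist_force: [2.1, 0.8, -0.2]
opening: 0.0135
```

Request:
move_arm([
  {"claw": -1,"travel": [0,0,0],"turn": -6},
  {"claw": -1,"travel": [0,0,0],"turn": -6},
  {"claw": -1,"travel": [0,0,0],"turn": -6},
  {"claw": -1,"travel": [0,0,0],"turn": -6},
  {"claw": -1,"travel": [0,0,0],"turn": -6},
])

```text
time: 4.27
ee_pos: [0.4356, -0.2946, 0.2321]
tcp_rot: [-179.9, 0.0, -137.7]
wrist_force: [3.3, 1.8, -1.8]
opening: 0.0132
```

```bash
python3 plan.py .436 -.2945 .232 - 1; python3 -c "
from h import *; print(status.get_obs()['torque'])"
```

```text
t 4.27 pos [ 0.4356 -0.2946  0.2321] psi 132.3 turn -0.0 n 1 F [ 3.3  1.8 -1.8] open 0.0132 q6 -76.4
[-0.04,-0.02,0.01] -0.00
[ 0.26909351 -0.69791272 -0.03525318]
```

Request:
move_arm([
  {"claw": -1,"travel": [0,0,0],"turn": -5.5},
  {"claw": -1,"travel": [0,0,0],"turn": -5.5},
  {"claw": -1,"travel": [0,0,0],"turn": -5.5},
  {"claw": -1,"travel": [0,0,0],"turn": -5},
])

```text
time: 4.6
ee_pos: [0.4356, -0.2946, 0.2321]
tcp_rot: [-179.9, 0.0, -116.2]
wrist_force: [2.1, 2.4, -0.6]
opening: 0.0133
```

```bash
python3 plan.py .436 -.2945 .232 - 1; python3 -c "
from h import *; print(status.get_obs()['torque'])"
```

```text
t 4.6 pos [ 0.4356 -0.2946  0.2321] psi 153.8 turn -0.0 n 1 F [ 2.1  2.4 -0.6] open 0.0133 q6 -97.9
[-0.03,-0.03,0.01] -0.00
[ 0.3100506  -0.68101881 -0.02958217]
```

Request:
move_arm([
  {"claw": -1,"travel": [0,0,0],"turn": -1.5},
  {"claw": -1,"travel": [0,0,0],"turn": 0},
])

```text
time: 4.77
ee_pos: [0.4356, -0.2946, 0.2321]
tcp_rot: [-179.9, 0.0, -114.9]
wrist_force: [3.4, 1.7, 0.5]
opening: 0.0132
```

```bash
python3 plan.py .436 -.2945 .232 - 1; python3 -c "
from h import *; print(status.get_obs()['torque'])"
```

```text
t 4.77 pos [ 0.4356 -0.2946  0.2321] psi 155.1 turn -0.0 n 1 F [3.4 1.7 0.5] open 0.0132 q6 -99.2
[-0.03,-0.04,0.01] -0.00
[ 0.28551441 -0.77036859  0.04644219]
```

Request:
move_arm([
  {"claw": -1,"travel": [0,0,0],"turn": -1.5},
  {"claw": -1,"travel": [0,0,0],"turn": 0},
])

```text
time: 4.93
ee_pos: [0.4355, -0.2946, 0.2321]
tcp_rot: [-179.9, 0.0, -113.5]
wrist_force: [3.9, 2.5, 0.9]
opening: 0.0135
```

```bash
python3 plan.py .436 -.2945 .232 - 1; python3 -c "
from h import *; print(status.get_obs()['torque'])"
```

```text
t 4.93 pos [ 0.4355 -0.2946  0.2321] psi 156.5 turn -0.0 n 1 F [3.9 2.5 0.9] open 0.0135 q6 -100.6
[-0.03,-0.04,0.01] -0.00
[ 0.40133566 -0.87073148 -0.45623265]
```

Request:
move_arm([
  {"claw": -1,"travel": [0,0,0],"turn": 0.5},
  {"claw": 0,"travel": [0,0,0],"turn": 0},
  {"claw": 0.2,"travel": [0,0,0],"turn": 0},
  {"claw": 0.3,"travel": [0,0,0],"turn": 0},
  {"claw": 0.3,"travel": [0,0,0],"turn": 0},
])

```text
time: 5.35
ee_pos: [0.435, -0.2946, 0.2316]
tcp_rot: [180.0, -0.0, -114.0]
wrist_force: [0.2, -0.8, 0.4]
opening: 0.0554
```

Request:
move_arm([
  {"claw": 0.3,"travel": [0,0,-2],"turn": 0},
  {"claw": 0.3,"travel": [0,0,-3],"turn": 0},
  {"claw": 0.3,"travel": [0,0,-3],"turn": 0},
  {"claw": 0.3,"travel": [0,0,0],"turn": 6},
  {"claw": 0.3,"travel": [0,0,0],"turn": 6},
])

```text
time: 5.77
ee_pos: [0.4355, -0.2949, 0.3139]
tcp_rot: [-179.8, -0.0, -126.2]
wrist_force: [-0.1, -0.2, -0.2]
opening: 0.0558
```

```bash
python3 plan.py .59 -.18 .31 -22 27
```

```text
t 5.77 pos [ 0.4355 -0.2949  0.3139] psi 143.8 turn 165.8 n 27 F [-0.1 -0.2 -0.2] open 0.0558 q6 -87.9
[-0.68,-0.21,0.01] 6.14
[-0.70,-0.14,0.01] 6.14
[-0.71,-0.06,0.01] 6.14
[-0.71,0.02,0.01] 6.14
[-0.71,0.09,0.01] 6.14
[-0.69,0.17,0.01] 6.14
[-0.67,0.24,0.01] 6.14
[-0.64,0.31,0.01] 6.14
[-0.60,0.38,0.01] 6.14
[-0.56,0.44,0.01] 6.14
[-0.51,0.50,0.01] 6.14
[-0.45,0.55,0.01] 6.14
[-0.39,0.59,0.01] 6.14
[-0.33,0.63,0.01] 6.14
[-0.26,0.66,0.01] 6.14
[-0.19,0.69,0.01] 6.14
[-0.11,0.70,0.01] 6.14
[-0.03,0.71,0.01] 6.14
[0.04,0.71,0.01] 6.14
[0.12,0.70,0.01] 6.14
[0.19,0.69,0.01] 6.14
[0.26,0.66,0.01] 6.14
[0.33,0.63,0.01] 6.14
[0.40,0.59,0.01] 6.14
[0.46,0.54,0.01] 6.14
[0.52,0.49,0.01] 6.14
[0.57,0.43,0.01] 6.14
```

```bash
python3 plan.py .42 -.09 .34 158 6
```

```text
t 5.77 pos [ 0.4355 -0.2949  0.3139] psi 143.8 turn -14.2 n 6 F [-0.1 -0.2 -0.2] open 0.0558 q6 -87.9
[-2.60,2.23,-0.44] -2.37
[-2.69,2.12,-0.44] -2.37
[-2.78,2.00,-0.44] -2.37
[-2.86,1.89,-0.44] -2.37
[-2.93,1.77,-0.44] -2.37
[-3.00,1.64,-0.44] -2.37
```

Request:
move_arm([
  {"claw": 0.3,"travel": [-2.6,2.3,-0.5],"turn": -2.8},
  {"claw": 0.3,"travel": [-2.7,2.2,-0.5],"turn": -2.8},
  {"claw": 0.3,"travel": [-2.8,2.1,-0.5],"turn": -2.8},
  {"claw": 0.3,"travel": [-2.9,2.0,-0.5],"turn": -2.8},
  {"claw": 0.3,"travel": [-3,1.9,-0.5],"turn": -3},
])

```text
time: 6.18
ee_pos: [0.4146, -0.1192, 0.3369]
tcp_rot: [-180.0, -0.0, -111.7]
wrist_force: [1.2, 0.9, -0.0]
opening: 0.0555
```

```bash
python3 - <<'E'
from m2 import *
t=grab("top",6);s=grab("scene",4);np.save("t1.npy",t);np.save("s1.npy",s)
crop(t,310,125,430,240,5,"pics/f2.png"); crop(s,150,110,260,200,7,"pics/f3.png")
E
```

```text
(no output)
```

View pics/f2.png

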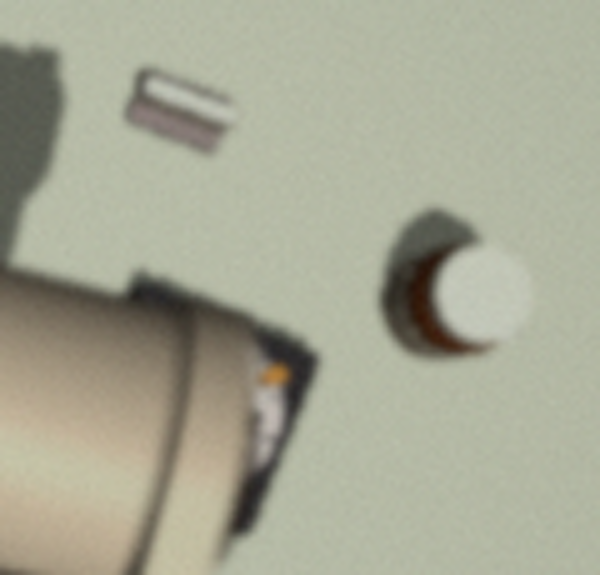

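View pics/f3.png

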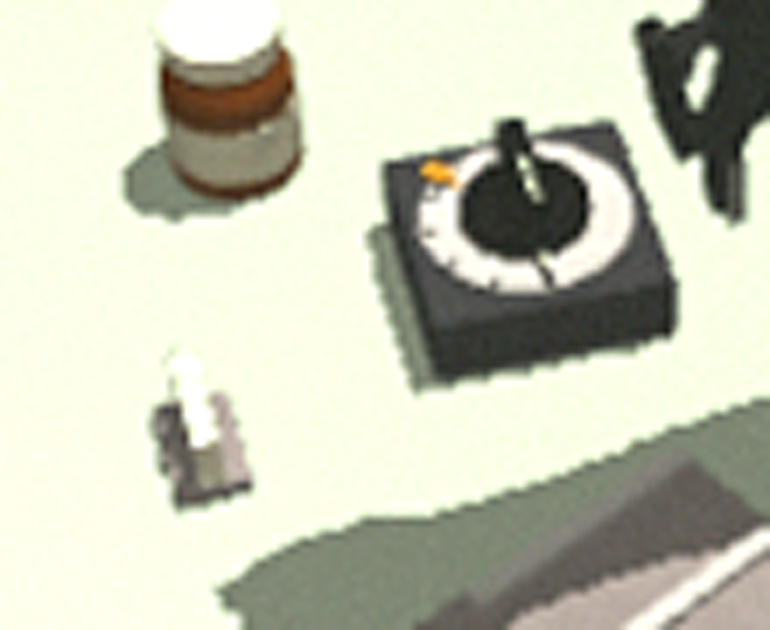

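The knob pointer, at (530,175) to (545,200), lines up with the long tick at (545,270), so the plate is off. The tag still stands at (205,440).

```bash
python3 - <<'E'
from m2 import *
b=lambda uv,z:back("scene",px(uv,150,110,7),z).round(4)
a=b([[180,507],[251,489]],0);print(a,np.linalg.norm(a[0]-a[1]))
tag=np.array([[-18,-30,10],[18,-30,10],[18,30,10],[-18,30,10],[-6,-30,40],[6,-30,40],[6,30,40],[-6,30,40],[-18,30,0],[18,30,0]])/1e3
for p in ([.6240,-.3,np.radians(-22)],):
    im=np.clip(np.load("s1.npy")*1.8,0,255).astype(np.uint8); 
    for n,f in(("scene","s1"),("top","t1")):
        im=np.clip(np.load(f+".npy")*1.8,0,255).astype(np.uint8); u=proj(n,T(p,tag)); c=u.mean(0).astype(int); S=12
        cr=cv2.resize(im[c[1]-15:c[1]+15,c[0]-15:c[0]+15],None,fx=S,fy=S,interpolation=cv2.INTER_CUBIC)
        v=((u-c+15+.5)*S-.5).round().astype(int)
        for i,j in((0,1),(1,2),(2,3),(3,0),(4,5),(5,6),(6,7),(7,4),(8,9)): cv2.line(cr,v[i].tolist(),v[j].tolist(),(0,0,255),1)
        cv2.imwrite(f"pics/g_{n}.png",cr)
a,b=cv2.imread("pics/g_scene.png"),cv2.imread("pics/g_top.png");cv2.imwrite("pics/g.png",np.hstack([a,b]))
E
python3 plan.py .624 -.30 .26 158 8
```

```text
[[ 0.649  -0.2796]
 [ 0.6176 -0.2678]] 0.033544000953970886
t 6.68 pos [ 0.4153 -0.1213  0.3363] psi 158.1 turn 0.1 n 8 F [ 0.9  0.  -0.7] open 0.0557 q6 -84.4
[1.10,-3.25,0.95] 0.02
[1.10,-3.25,0.95] 0.02
[1.10,-3.25,0.95] 0.02
[1.10,-3.25,0.95] 0.02
[1.10,-3.25,0.95] 0.02
[1.10,-3.25,0.95] 0.02
[1.10,-3.26,0.95] 0.02
[1.10,-3.26,0.95] 0.02
```

View pics/g.png

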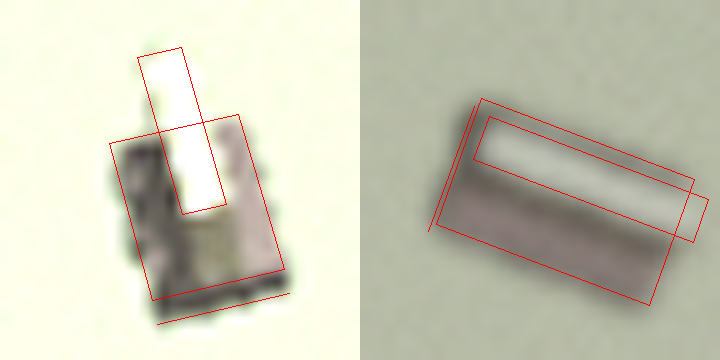

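Request:
move_arm([
  {"claw": 0.3,"travel": [1.1,-3.2,0.5],"turn": 0},
  {"claw": 0.3,"travel": [1.1,-3.2,0.5],"turn": 0},
  {"claw": 0.3,"travel": [1.1,-3.2,1],"turn": 0},
  {"claw": 0.3,"travel": [1.1,-3.2,1],"turn": 0},
  {"claw": 0.3,"travel": [1.1,-3.2,1],"turn": 0},
])

```text
time: 7.1
ee_pos: [0.5444, -0.2328, 0.2958]
tcp_rot: [180.0, -0.0, -111.8]
wrist_force: [0.1, 0.3, -0.3]
opening: 0.0556
```

Request:
move_arm([
  {"claw": 0.3,"travel": [1.1,-3.2,1],"turn": 0},
  {"claw": 0.3,"travel": [1.1,-3.2,1],"turn": 0},
  {"claw": 0.3,"travel": [1.1,-3.2,1],"turn": 0},
  {"claw": 0.3,"travel": [0,-0.2,0.5],"turn": 0},
])

```text
time: 7.43
ee_pos: [0.6246, -0.3017, 0.2561]
tcp_rot: [179.8, -0.0, -111.9]
wrist_force: [0.9, -1.1, -2.0]
opening: 0.0554
```

```bash
python3 plan.py .624 -.30 .19 158 4
```

```text
t 7.43 pos [ 0.6246 -0.3017  0.2561] psi 158.1 turn 0.1 n 4 F [ 0.9 -1.1 -2. ] open 0.0554 q6 -93.9
[-0.03,0.03,1.65] 0.02
[-0.03,0.03,1.65] 0.02
[-0.03,0.03,1.65] 0.02
[-0.03,0.03,1.65] 0.02
```

Request:
move_arm([
  {"claw": 0.3,"travel": [-0.1,0.1,2.2],"turn": 0},
  {"claw": 0.3,"travel": [0,0,2.2],"turn": 0},
  {"claw": 0.3,"travel": [0,0,2.2],"turn": 0},
  {"claw": -0.2,"travel": [0,0,0],"turn": 0},
  {"claw": -0.6,"travel": [0,0,0],"turn": 0},
], squeeze=40)

```text
time: 7.85
ee_pos: [0.621, -0.2968, 0.1944]
tcp_rot: [179.8, 0.0, -111.8]
wrist_force: [-0.1, 0.2, 0.3]
opening: 0.0326
```

Request:
move_arm([
  {"claw": -1,"travel": [0,0,0],"turn": 0},
  {"claw": -1,"travel": [0,0,0],"turn": 0},
  {"claw": -1,"travel": [0,0,0],"turn": 0},
  {"claw": -1,"travel": [0,0,0],"turn": 0},
])

```text
time: 8.18
ee_pos: [0.6221, -0.2968, 0.1977]
tcp_rot: [-179.8, -0.0, -111.8]
wrist_force: [0.7, -0.8, 6.1]
opening: 0.011
```

```bash
python3 plan.py .624 -.30 .19 158 4
```

```text
t 8.18 pos [ 0.6221 -0.2968  0.1977] psi 158.2 turn 0.2 n 4 F [ 0.7 -0.8  6.1] open 0.011 q6 -93.7
[0.06,-0.07,0.19] 0.06
[0.06,-0.07,0.19] 0.06
[0.06,-0.07,0.19] 0.06
[0.06,-0.07,0.19] 0.06
```

Request:
move_arm([
  {"claw": -1,"travel": [0,0,-1],"turn": 0},
  {"claw": -1,"travel": [0,0,-1.5],"turn": 0},
  {"claw": -1,"travel": [0,0,-1.5],"turn": 0},
  {"claw": -1,"travel": [0,0,-1.5],"turn": 0},
  {"claw": -1,"travel": [0,0,-1.5],"turn": 0},
])

```text
time: 8.6
ee_pos: [0.6215, -0.2963, 0.2671]
tcp_rot: [180.0, 0.0, -111.7]
wrist_force: [0.2, -0.0, -1.2]
opening: 0.0108
```

```bash
python3 - <<'E'
from h import *
p=T([.5285,.0003,np.radians(3.7)],[[.0935,0,.04],[0,-.093,.04],[0,-.031,.04],[0,.031,.04],[0,.093,.04]]);print(p.round(4))
E
python3 plan.py .6218 .006 .27 -176.3 12
```

```text
[[ 0.6218  0.0063  0.04  ]
 [ 0.5345 -0.0925  0.04  ]
 [ 0.5305 -0.0306  0.04  ]
 [ 0.5265  0.0312  0.04  ]
 [ 0.5225  0.0931  0.04  ]]
t 8.6 pos [ 0.6215 -0.2963  0.2671] psi 158.3 turn -25.4 n 12 F [ 0.2 -0.  -1.2] open 0.0108 q6 -93.7
[-2.34,0.93,-0.02] -2.12
[-2.37,0.84,-0.02] -2.12
[-2.40,0.76,-0.02] -2.12
[-2.43,0.67,-0.02] -2.12
[-2.45,0.58,-0.02] -2.12
[-2.47,0.48,-0.02] -2.12
[-2.49,0.39,-0.02] -2.12
[-2.50,0.30,-0.02] -2.12
[-2.51,0.21,-0.02] -2.12
[-2.52,0.11,-0.02] -2.12
[-2.52,0.02,-0.02] -2.12
[-2.52,-0.07,-0.02] -2.12
```

Request:
move_arm([
  {"claw": -1,"travel": [-2.3,0.9,0],"turn": -2.1},
  {"claw": -1,"travel": [-2.4,0.8,0],"turn": -2.1},
  {"claw": -1,"travel": [-2.4,0.8,0],"turn": -2.1},
  {"claw": -1,"travel": [-2.4,0.7,0],"turn": -2.1},
  {"claw": -1,"travel": [-2.5,0.6,0],"turn": -2.1},
])

```text
time: 9.02
ee_pos: [0.6213, -0.1694, 0.2665]
tcp_rot: [-180.0, 0.0, -101.2]
wrist_force: [1.2, 0.5, -2.0]
opening: 0.0108
```

Request:
move_arm([
  {"claw": -1,"travel": [-2.5,0.5,0],"turn": -2.1},
  {"claw": -1,"travel": [-2.5,0.4,0],"turn": -2.1},
  {"claw": -1,"travel": [-2.5,0.3,0],"turn": -2.1},
  {"claw": -1,"travel": [-2.5,0.2,0],"turn": -2.1},
  {"claw": -1,"travel": [-2.5,0.1,0],"turn": -2.1},
])

```text
time: 9.43
ee_pos: [0.6218, -0.0431, 0.2665]
tcp_rot: [-180.0, 0.0, -90.6]
wrist_force: [0.5, 0.3, -1.7]
opening: 0.0107
```

```bash
python3 plan.py .6218 .006 .255 -176.3 2
```

```text
t 9.43 pos [ 0.6218 -0.0431  0.2665] psi 179.4 turn -4.3 n 2 F [ 0.5  0.3 -1.7] open 0.0107 q6 -93.3
[-2.46,0.03,0.58] -2.17
[-2.45,-0.07,0.58] -2.17
```

Request:
move_arm([
  {"claw": -1,"travel": [-1.6,0,0.4],"turn": -1.4},
  {"claw": -1,"travel": [-1.6,0,0.4],"turn": -1.4},
  {"claw": -1,"travel": [-1.6,0,0.4],"turn": -1.4},
  {"claw": -1,"travel": [0,0,0],"turn": 0},
])

```text
time: 9.77
ee_pos: [0.6212, 0.006, 0.2536]
tcp_rot: [179.9, 0.1, -86.3]
wrist_force: [-0.2, -0.3, -1.4]
opening: 0.0114
```

```bash
python3 plan.py .6218 .006 .24 -176.3 2; python3 - <<'E'
from m2 import *
s=grab("scene",4); np.save("s2.npy",s); crop(s,160,150,320,270,4.8,"pics/h1.png")
E
```

```text
t 9.77 pos [0.6212 0.006  0.2536] psi -176.3 turn -0.0 n 2 F [-0.2 -0.3 -1.4] open 0.0114 q6 -93.1
[0.00,-0.03,0.68] -0.02
[0.00,-0.03,0.68] -0.02
```

View pics/h1.png

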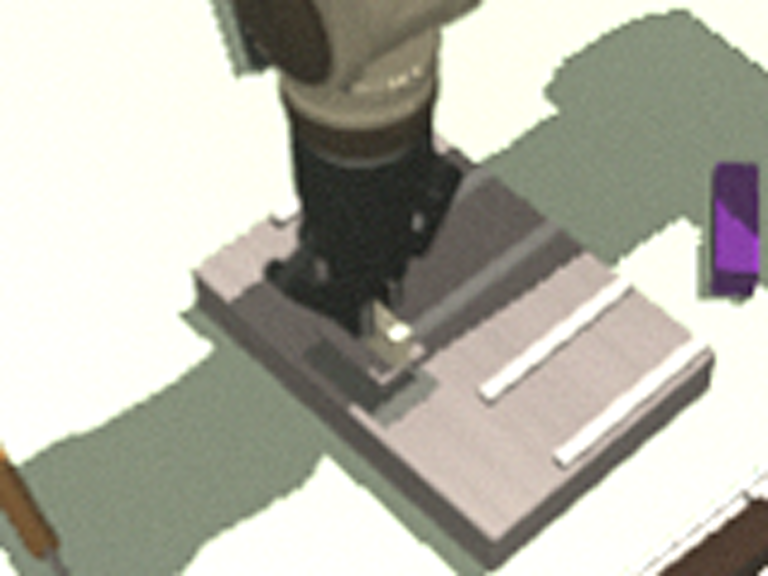

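```bash
cat > ov.py <<'E'
from h import *
tag=np.array([[-18,-30,10],[18,-30,10],[18,30,10],[-18,30,10],[-6,-30,40],[6,-30,40],[6,30,40],[-6,30,40],[-18,30,0],[18,30,0]])/1e3
def ov(im,n,p,dz,name,L=tag,E=((0,1),(1,2),(2,3),(3,0),(4,5),(5,6),(6,7),(7,4),(8,9)),w=22,S=12):
    im=np.clip(im*1.8,0,255).astype(np.uint8); u=proj(n,T(p,L+[0,0,dz])); c=u.mean(0).astype(int)
    cr=cv2.resize(im[c[1]-w:c[1]+w,c[0]-w:c[0]+w],None,fx=S,fy=S,interpolation=cv2.INTER_CUBIC)
    v=((u-c+w+.5)*S-.5).round().astype(int)
    for i,j in E: cv2.line(cr,v[i].tolist(),v[j].tolist(),(0,0,255),1)
    cv2.imwrite(name,cr)
E
python3 -c "
from ov import *
ov(np.load('s2.npy'),'scene',[.6212,.0037,np.radians(3.7)],.056,'pics/i.png')"
```

```text
(no output)
```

View pics/i.png

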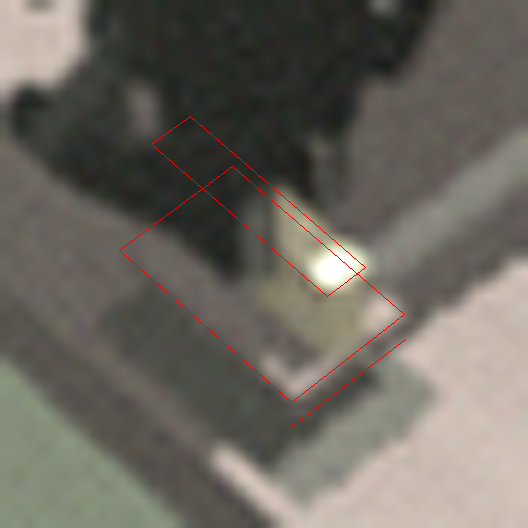

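Request:
move_arm([
  {"claw": -1,"travel": [-0.25,-0.05,0.4],"turn": 0},
  {"claw": -1,"travel": [0,0,0.4],"turn": 0},
  {"claw": -1,"travel": [0,0,0.4],"turn": 0},
  {"claw": -1,"travel": [0,0,0.2],"turn": 0},
  {"claw": -1,"travel": [0,0,0],"turn": 0},
])

```text
time: 10.38
ee_pos: [0.6217, 0.0059, 0.2387]
tcp_rot: [179.9, 0.0, -86.6]
wrist_force: [-0.1, -0.3, -0.0]
opening: 0.011
```

```bash
python3 plan.py .6218 .0085 .237 -176.3 2
```

```text
t 10.38 pos [0.6217 0.0059 0.2387] psi -176.6 turn -0.3 n 2 F [-0.1 -0.3 -0. ] open 0.011 q6 -92.9
[-0.13,-0.01,0.09] -0.14
[-0.13,-0.01,0.09] -0.14
```

Request:
move_arm([
  {"claw": -1,"travel": [0,0,-0.4],"turn": 0},
  {"claw": -1,"travel": [-0.25,0,0],"turn": -0.3},
  {"claw": -1,"travel": [0,0,0],"turn": 0},
])

```text
time: 10.63
ee_pos: [0.6219, 0.0089, 0.2444]
tcp_rot: [-179.9, 0.0, -86.2]
wrist_force: [0.9, 0.2, -1.1]
opening: 0.011
```

```bash
python3 plan.py .6218 .0085 .237 -176.3 2
```

```text
t 10.63 pos [0.6219 0.0089 0.2444] psi -176.2 turn 0.1 n 2 F [ 0.9  0.2 -1.1] open 0.011 q6 -93.0
[0.02,0.01,0.37] 0.04
[0.02,0.01,0.37] 0.04
```

Request:
move_arm([
  {"claw": -1,"travel": [0,0,0.3],"turn": 0},
  {"claw": -1,"travel": [0,0,0.3],"turn": 0},
  {"claw": -1,"travel": [0,0,0],"turn": 0},
])

```text
time: 10.88
ee_pos: [0.6219, 0.0086, 0.2377]
tcp_rot: [-180.0, -0.0, -86.2]
wrist_force: [1.4, 0.7, 0.6]
opening: 0.0108
```

Request:
move_arm([
  {"claw": -1,"travel": [0,0,0.1],"turn": 0},
  {"claw": -1,"travel": [0,0,0],"turn": 0},
])

```text
time: 11.05
ee_pos: [0.6219, 0.0086, 0.2376]
tcp_rot: [-179.9, 0.0, -86.2]
wrist_force: [-1.3, 0.6, 6.9]
opening: 0.0113
```

Contact is made with an upward force of about 7 N. I release and raise the arm.

Request:
move_arm([
  {"claw": -0.5,"travel": [0,0,0],"turn": 0},
  {"claw": -0.1,"travel": [0,0,0],"turn": 0},
  {"claw": 0.1,"travel": [0,0,0],"turn": 0},
  {"claw": 0.1,"travel": [0,0,0],"turn": 0},
  {"claw": 0.1,"travel": [0,0,-1.5],"turn": 0},
])

```text
time: 11.47
ee_pos: [0.621, 0.0086, 0.2486]
tcp_rot: [179.7, 0.0, -86.3]
wrist_force: [0.2, -0.1, 0.1]
opening: 0.0472
```

Request:
move_arm([
  {"claw": 0.1,"travel": [0,0,-2.5],"turn": 0},
  {"claw": 0.1,"travel": [0,0,-2.5],"turn": 0},
  {"claw": 0.1,"travel": [0,0,-2.5],"turn": 0},
  {"claw": 0.1,"travel": [0,0,-2],"turn": 0},
])

```text
time: 11.8
ee_pos: [0.6217, 0.0086, 0.3486]
tcp_rot: [-179.9, -0.0, -86.3]
wrist_force: [-0.5, 0.2, -0.2]
opening: 0.047
```

```bash
python3 plan.py .45 .14 .36 90 14
```

```text
t 11.8 pos [0.6217 0.0086 0.3486] psi -176.3 turn 93.7 n 14 F [-0.5  0.2 -0.2] open 0.047 q6 -93.0
[-1.02,1.16,-0.08] 6.70
[-0.87,1.27,-0.08] 6.70
[-0.72,1.37,-0.08] 6.70
[-0.56,1.44,-0.08] 6.70
[-0.38,1.50,-0.08] 6.70
[-0.21,1.53,-0.08] 6.70
[-0.03,1.54,-0.08] 6.70
[0.15,1.54,-0.08] 6.70
[0.33,1.51,-0.08] 6.70
[0.50,1.46,-0.08] 6.70
[0.67,1.39,-0.08] 6.70
[0.83,1.30,-0.08] 6.70
[0.98,1.20,-0.08] 6.70
[1.11,1.08,-0.08] 6.70
```

Request:
move_arm([
  {"claw": 0.2,"travel": [-1.0,1.2,-0.1],"turn": 6.7},
  {"claw": 0.2,"travel": [-0.9,1.3,-0.1],"turn": 6.7},
  {"claw": 0.2,"travel": [-0.7,1.4,-0.1],"turn": 6.7},
  {"claw": 0.2,"travel": [-0.5,1.4,-0.1],"turn": 6.7},
  {"claw": 0.2,"travel": [-0.4,1.5,-0.1],"turn": 6.7},
])

```text
time: 12.22
ee_pos: [0.5591, 0.0553, 0.3515]
tcp_rot: [180.0, -0.0, -120.1]
wrist_force: [0.0, 1.6, -0.4]
opening: 0.0515
```

Request:
move_arm([
  {"claw": 0.2,"travel": [-0.2,1.5,-0.1],"turn": 6.7},
  {"claw": 0.2,"travel": [0,1.5,-0.1],"turn": 6.7},
  {"claw": 0.2,"travel": [0.1,1.5,-0.1],"turn": 6.7},
  {"claw": 0.2,"travel": [0.3,1.5,-0.1],"turn": 6.7},
  {"claw": 0.2,"travel": [0.5,1.5,-0.1],"turn": 6.7},
])

```text
time: 12.63
ee_pos: [0.499, 0.1023, 0.3566]
tcp_rot: [180.0, -0.0, -153.6]
wrist_force: [-0.6, -0.2, 0.2]
opening: 0.051
```

Request:
move_arm([
  {"claw": 0.2,"travel": [0.7,1.4,0],"turn": 6.7},
  {"claw": 0.2,"travel": [0.8,1.3,0],"turn": 6.7},
  {"claw": 0.2,"travel": [1.0,1.2,0],"turn": 6.7},
  {"claw": 0.2,"travel": [1.1,1.1,0],"turn": 6.7},
])

```text
time: 12.97
ee_pos: [0.4497, 0.1401, 0.3566]
tcp_rot: [180.0, -0.0, 179.6]
wrist_force: [-0.9, 0.9, -0.0]
opening: 0.0514
```

```bash
python3 - <<'E'
from m2 import *
from ov import *
t=grab("top",4);s=grab("scene",4);np.save("t3.npy",t);np.save("s3.npy",s)
crop(t,115,125,305,235,4,"pics/j1.png"); 
ov(s,"scene",[.6218,.0063,np.radians(3.7)],.04,"pics/j2.png"); ov(t,"top",[.6218,.0063,np.radians(3.7)],.04,"pics/j3.png")
a,b=cv2.imread("pics/j2.png"),cv2.imread("pics/j3.png");cv2.imwrite("pics/j4.png",cv2.resize(np.hstack([a,b]),None,fx=.75,fy=.75))
E
```

```text
(no output)
```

View pics/j1.png

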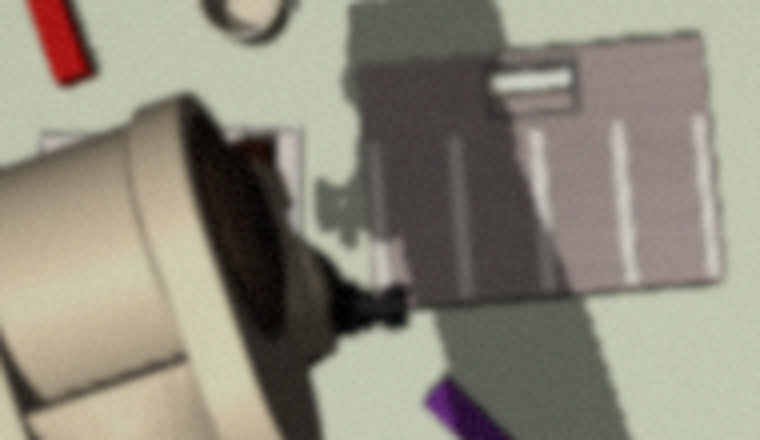

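View pics/j4.png

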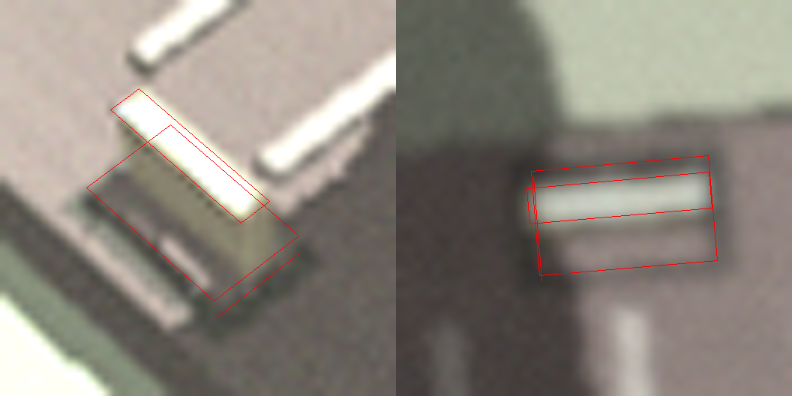

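The tag stands upright and centred on the patch in both views, and its outline matches the model. Next I check the bars.

```bash
cat >> ov.py <<'E'
barL=boxpts(.09,.028,.028,-.014); barE=((1,3),(3,7),(7,5),(5,1),(0,2),(2,6),(6,4),(4,0),(0,1),(2,3),(4,5),(6,7))
def ovm(im,n,items,roi,S,name):
    # items: (p,zc)
    x0,y0,x1,y1=roi; im=np.clip(im*1.8,0,255).astype(np.uint8); cr=cv2.resize(im[y0:y1,x0:x1],None,fx=S,fy=S,interpolation=cv2.INTER_CUBIC)
    for p,zc in items:
        v=((proj(n,T(p,barL+[0,0,zc]))-[x0,y0]+.5)*S-.5).round().astype(int)
        for i,j in barE[:4]: cv2.line(cr,v[i].tolist(),v[j].tolist(),(0,0,255) if zc<.05 else (255,120,0),1)
    cv2.imwrite(name,cr)
E
python3 -c "
from ov import *
ovm(np.load('s3.npy'),'scene',[([.4453,.3642,-.08],.018),([.4438,.2975,-.055],.018),([.5493,.2265,-.014],.018)],(270,220,410,340),5,'pics/k.png')"; python3 plan.py .549 .2265 .24 89.1 6
```

```text
t 13.37 pos [0.4508 0.1394 0.3565] psi 90.0 turn 0.9 n 6 F [-0.5 -0.5  0.5] open 0.0512 q6 17.2
[-1.64,1.45,1.94] 0.15
[-1.63,1.46,1.94] 0.15
[-1.63,1.46,1.94] 0.15
[-1.62,1.46,1.94] 0.15
[-1.62,1.47,1.94] 0.15
[-1.62,1.47,1.94] 0.15
```

View pics/k.png

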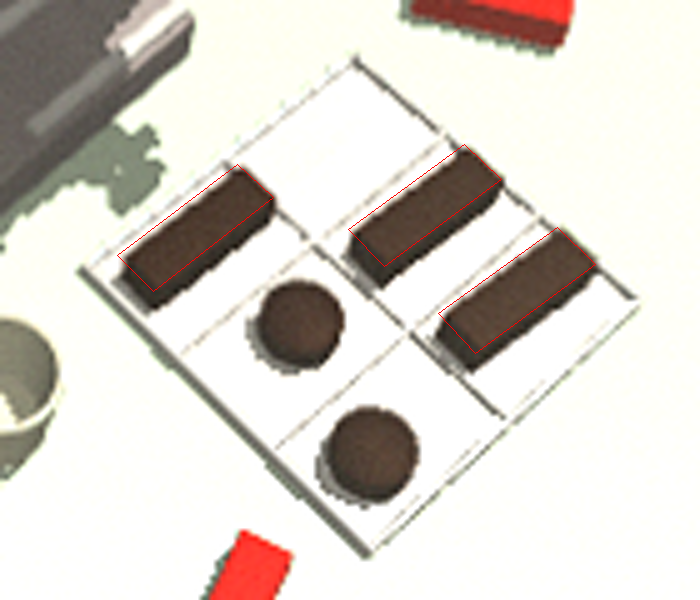

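Request:
move_arm([
  {"claw": 0.0,"travel": [-1.6,1.4,1.5],"turn": 0.2},
  {"claw": 0.0,"travel": [-1.6,1.5,1.9],"turn": 0.2},
  {"claw": 0.0,"travel": [-1.6,1.5,1.9],"turn": 0.2},
  {"claw": 0.0,"travel": [-1.6,1.5,1.9],"turn": 0.2},
  {"claw": 0.0,"travel": [-1.6,1.5,1.9],"turn": 0.1},
])

```text
time: 13.78
ee_pos: [0.532, 0.2134, 0.2645]
tcp_rot: [-180.0, -0.0, 179.1]
wrist_force: [0.2, -0.8, -0.2]
opening: 0.0426
```

Request:
move_arm([
  {"claw": 0.0,"travel": [-1.6,1.4,1.2],"turn": 0},
  {"claw": 0.0,"travel": [-0.1,0,0.8],"turn": 0},
  {"claw": 0.0,"travel": [0,0,0],"turn": 0},
])

```text
time: 14.03
ee_pos: [0.5484, 0.2267, 0.2428]
tcp_rot: [-179.9, -0.2, 179.1]
wrist_force: [-0.1, -0.2, 0.2]
opening: 0.0425
```

```bash
python3 plan.py .549 .2265 .188 89.1 4
```

```text
t 14.03 pos [0.5484 0.2267 0.2428] psi 89.1 turn -0.0 n 4 F [-0.1 -0.2  0.2] open 0.0425 q6 23.4
[-0.02,-0.00,1.37] -0.00
[-0.02,-0.00,1.37] -0.00
[-0.02,-0.00,1.37] -0.00
[-0.02,-0.00,1.37] -0.00
```

Request:
move_arm([
  {"claw": 0.0,"travel": [-0.1,0,1.4],"turn": 0},
  {"claw": 0.0,"travel": [0,0,1.4],"turn": 0},
  {"claw": 0.0,"travel": [0,0,1.4],"turn": 0},
  {"claw": 0.0,"travel": [0,0,1.2],"turn": 0},
  {"claw": 0.0,"travel": [0,0,0],"turn": 0},
], squeeze=40)

```text
time: 14.45
ee_pos: [0.5484, 0.2259, 0.1899]
tcp_rot: [-179.9, -0.2, 179.0]
wrist_force: [0.0, -0.7, -0.8]
opening: 0.043
```

Request:
move_arm([
  {"claw": -0.3,"travel": [0,0,0],"turn": 0},
  {"claw": -0.6,"travel": [0,0,0],"turn": 0},
  {"claw": -1,"travel": [0,0,0],"turn": 0},
  {"claw": -1,"travel": [0,0,0],"turn": 0},
  {"claw": -1,"travel": [0,0,0],"turn": 0},
])

```text
time: 14.87
ee_pos: [0.5494, 0.2269, 0.1926]
tcp_rot: [180.0, 0.1, 179.0]
wrist_force: [-0.7, -0.8, 4.0]
opening: 0.0267
```

Request:
move_arm([
  {"claw": -1,"travel": [0,0,-1],"turn": 0},
  {"claw": -1,"travel": [0,0,-1.5],"turn": 0},
  {"claw": -1,"travel": [0,0,-1.5],"turn": 0},
  {"claw": -1,"travel": [0,0,-1.5],"turn": 0},
  {"claw": -1,"travel": [0,0,-1.5],"turn": 0},
])

```text
time: 15.28
ee_pos: [0.5491, 0.2268, 0.2632]
tcp_rot: [180.0, 0.0, 179.1]
wrist_force: [-0.8, 0.7, -0.7]
opening: 0.0268
```

```bash
python3 plan.py .5225 .0931 .262 93.7 6;  python3 - <<'E'
from m2 import *
s=grab("scene",4); crop(s,250,180,400,300,5,"pics/l1.png")
E
```

```text
t 15.28 pos [0.5491 0.2268 0.2632] psi 89.1 turn -4.6 n 6 F [-0.8  0.7 -0.7] open 0.0268 q6 23.4
[0.41,-2.24,0.02] -0.77
[0.44,-2.23,0.02] -0.77
[0.47,-2.22,0.02] -0.77
[0.50,-2.22,0.02] -0.77
[0.53,-2.21,0.02] -0.77
[0.56,-2.20,0.02] -0.77
```

View pics/l1.png

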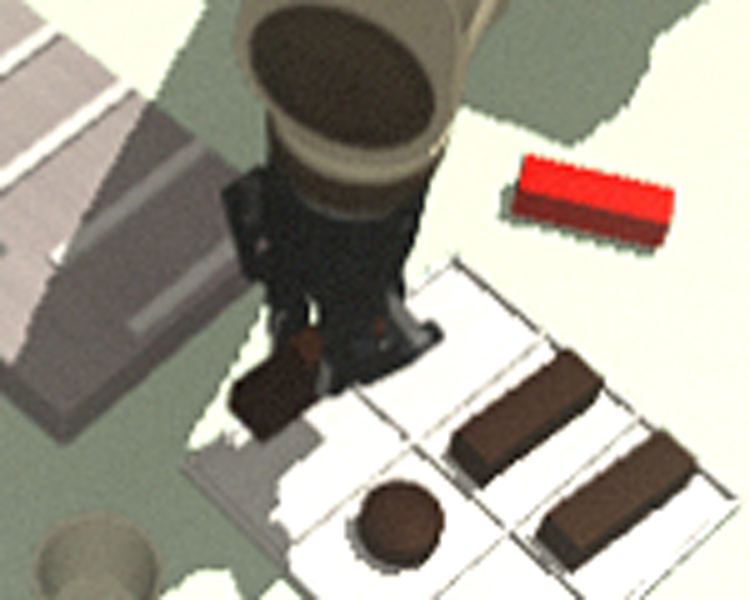

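Request:
move_arm([
  {"claw": -1,"travel": [0.4,-2.7,0],"turn": -0.9},
  {"claw": -1,"travel": [0.4,-2.7,0],"turn": -0.9},
  {"claw": -1,"travel": [0.5,-2.7,0],"turn": -0.9},
  {"claw": -1,"travel": [0.5,-2.6,0],"turn": -0.9},
  {"claw": -1,"travel": [0.6,-2.6,0],"turn": -1},
])

```text
time: 15.9
ee_pos: [0.5264, 0.0923, 0.2602]
tcp_rot: [-180.0, -0.1, -176.3]
wrist_force: [0.6, -0.5, -0.3]
opening: 0.0269
```

```bash
python3 plan.py .5225 .0931 .245 93.7 2
```

```text
t 15.9 pos [0.5264 0.0923 0.2602] psi 93.7 turn 0.0 n 2 F [ 0.6 -0.5 -0.3] open 0.0269 q6 6.2
[0.19,0.05,0.76] 0.00
[0.19,0.05,0.76] 0.00
```

Request:
move_arm([
  {"claw": -1,"travel": [0.2,0,0.9],"turn": 0},
  {"claw": -1,"travel": [0.2,0.1,0.9],"turn": 0},
  {"claw": -1,"travel": [0,0,0.8],"turn": 0},
  {"claw": -1,"travel": [0,0,0],"turn": 0},
  {"claw": -1,"travel": [0,0,0],"turn": 0},
])

```text
time: 16.32
ee_pos: [0.5228, 0.0949, 0.2346]
tcp_rot: [-180.0, -0.1, -176.3]
wrist_force: [-0.3, -0.3, -0.9]
opening: 0.0267
```

```bash
python3 plan.py .5225 .0931 .229 93.7 2; python3 - <<'E'
from ov import *
s=grab("scene",4); t=grab("top",4);np.save("s4.npy",s);np.save("t4.npy",t)
p=[.5225,.0931,np.radians(3.7)]
ovm(s,"scene",[(p,.059)],(230,180,350,280),6,"pics/m1.png");
ovm(t,"top",[(p,.059)],(190,130,310,230),6,"pics/m2.png")
E
```

```text
t 16.32 pos [0.5228 0.0949 0.2346] psi 93.7 turn 0.0 n 2 F [-0.3 -0.3 -0.9] open 0.0267 q6 6.6
[0.02,-0.09,0.28] 0.00
[0.02,-0.09,0.28] 0.00
```

View pics/m1.png

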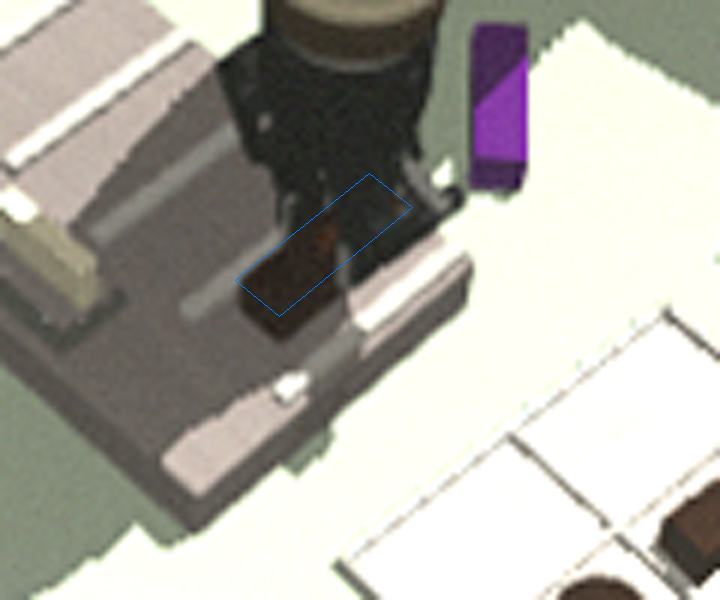

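View pics/m2.png

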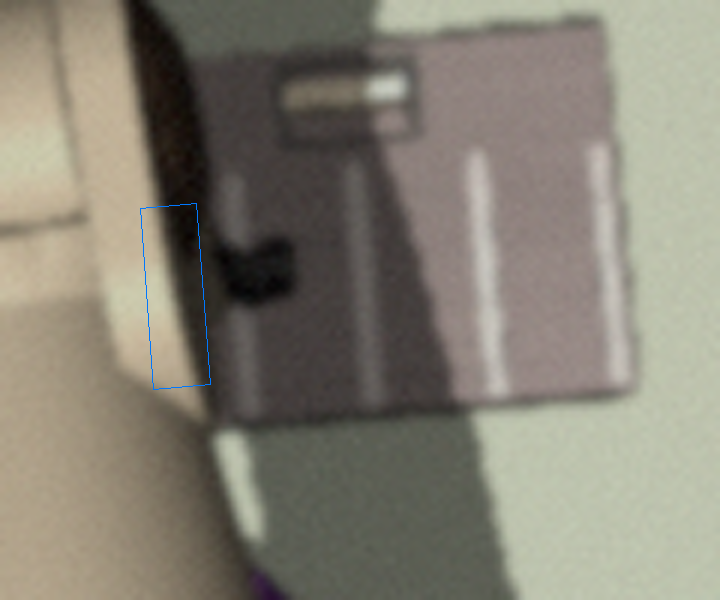

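Request:
move_arm([
  {"claw": -1,"travel": [0,-0.15,0.2],"turn": 0},
  {"claw": -1,"travel": [0,0,0.2],"turn": 0},
  {"claw": -1,"travel": [0,0,0.1],"turn": 0},
  {"claw": -1,"travel": [0,0,0.1],"turn": 0},
  {"claw": -1,"travel": [0,0,0],"turn": 0},
])

```text
time: 17.13
ee_pos: [0.5231, 0.0926, 0.2293]
tcp_rot: [-180.0, -0.0, -176.4]
wrist_force: [-0.6, -1.1, -0.7]
opening: 0.0271
```

```bash
python3 plan.py .5225 .0931 .229 93.7 2
```

```text
t 17.13 pos [0.5231 0.0926 0.2293] psi 93.6 turn -0.1 n 2 F [-0.6 -1.1 -0.7] open 0.0271 q6 6.4
[0.03,0.03,0.02] -0.03
[0.03,0.03,0.02] -0.03
```

Request:
move_arm([
  {"claw": -1,"travel": [0,0,0.1],"turn": 0},
  {"claw": -1,"travel": [0,0,0],"turn": 0},
])

```text
time: 17.3
ee_pos: [0.5232, 0.0927, 0.2286]
tcp_rot: [-180.0, -0.0, -176.4]
wrist_force: [-0.2, -0.7, -1.2]
opening: 0.0268
```

Request:
move_arm([
  {"claw": -0.4,"travel": [0,0,0],"turn": 0},
  {"claw": -0.2,"travel": [0,0,0],"turn": 0},
  {"claw": -0.05,"travel": [0,0,0],"turn": 0},
  {"claw": -0.05,"travel": [0,0,0],"turn": 0},
  {"claw": -0.05,"travel": [0,0,0],"turn": 0},
])

```text
time: 17.72
ee_pos: [0.5232, 0.0927, 0.2288]
tcp_rot: [-180.0, 0.0, -176.4]
wrist_force: [0.2, -0.1, -0.0]
opening: 0.0406
```

Request:
move_arm([
  {"claw": -0.05,"travel": [0,0,-1],"turn": 0},
  {"claw": -0.05,"travel": [0,0,-2],"turn": 0},
  {"claw": 0,"travel": [0,0,-2.5],"turn": 0},
  {"claw": 0,"travel": [0,0,-2.5],"turn": 0},
  {"claw": 0,"travel": [0,0,-2.5],"turn": 0},
])

```text
time: 18.13
ee_pos: [0.5229, 0.0926, 0.3357]
tcp_rot: [180.0, 0.0, -176.4]
wrist_force: [0.2, 0.1, 0.6]
opening: 0.0428
```

```bash
python3 plan.py .4438 .2975 .25 86.8 8; python3 - <<'E'
from ov import *
s=grab("scene",4); t=grab("top",2)
p=[.5225,.0931,np.radians(3.7)]
ovm(s,"scene",[(p,.054),([.4453,.3642,-.08],.018),([.4438,.2975,-.055],.018)],(240,180,400,300),5,"pics/n1.png");
E
```

```text
t 18.13 pos [0.5229 0.0926 0.3357] psi 93.6 turn 6.8 n 8 F [0.2 0.1 0.6] open 0.0428 q6 6.4
[0.82,2.62,1.07] 0.86
[0.86,2.61,1.07] 0.86
[0.90,2.59,1.07] 0.86
[0.94,2.58,1.07] 0.86
[0.98,2.56,1.07] 0.86
[1.02,2.55,1.07] 0.86
[1.06,2.53,1.07] 0.86
[1.09,2.52,1.07] 0.86
```

View pics/n1.png

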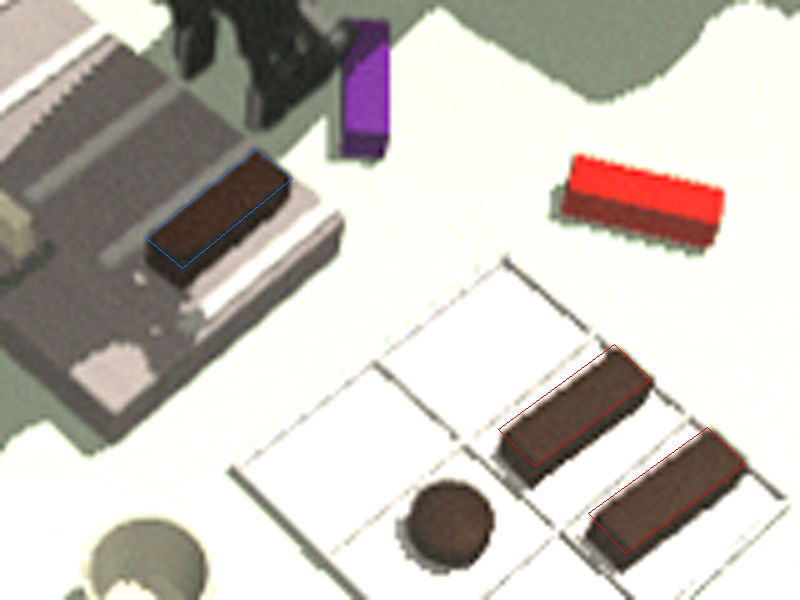

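The first bar lies in the middle of lane 4, at about (220,215), and the other two haven't moved. Next is the middle bar.

Request:
move_arm([
  {"claw": 0,"travel": [0.8,2.6,0.5],"turn": 0.9},
  {"claw": 0,"travel": [0.9,2.6,0.9],"turn": 0.9},
  {"claw": 0,"travel": [0.9,2.6,1.1],"turn": 0.9},
  {"claw": 0,"travel": [0.9,2.6,1.1],"turn": 0.8},
  {"claw": 0,"travel": [1.0,2.6,1.1],"turn": 0.8},
])

```text
time: 18.85
ee_pos: [0.4731, 0.222, 0.2851]
tcp_rot: [-180.0, -0.1, 179.3]
wrist_force: [-0.4, 0.5, -0.2]
opening: 0.0426
```

Request:
move_arm([
  {"claw": 0,"travel": [1.0,2.5,1.1],"turn": 0.8},
  {"claw": 0,"travel": [1.1,2.5,1.1],"turn": 0.8},
  {"claw": 0,"travel": [1.1,2.5,1.1],"turn": 0.8},
  {"claw": 0,"travel": [0,0,0.5],"turn": 0},
  {"claw": 0,"travel": [0,0,0],"turn": 0},
])

```text
time: 19.27
ee_pos: [0.4427, 0.2976, 0.2462]
tcp_rot: [-179.9, -0.2, 177.1]
wrist_force: [-1.1, -0.3, 0.1]
opening: 0.0425
```

```bash
python3 plan.py .4438 .2975 .189 86.8 4
```

```text
t 19.27 pos [0.4427 0.2976 0.2462] psi 87.1 turn 0.3 n 4 F [-1.1 -0.3  0.1] open 0.0425 q6 36.8
[-0.03,-0.00,1.43] 0.07
[-0.03,-0.00,1.43] 0.07
[-0.03,-0.00,1.43] 0.07
[-0.03,-0.00,1.43] 0.07
```

Request:
move_arm([
  {"claw": 0.0,"travel": [-0.1,0,1.5],"turn": 0.3},
  {"claw": 0.0,"travel": [0,0,1.5],"turn": 0},
  {"claw": 0.0,"travel": [0,0,1.5],"turn": 0},
  {"claw": 0.0,"travel": [0,0,1.2],"turn": 0},
  {"claw": 0.0,"travel": [0,0,0],"turn": 0},
])

```text
time: 19.68
ee_pos: [0.4444, 0.2957, 0.1891]
tcp_rot: [-179.9, -0.2, 176.6]
wrist_force: [-1.1, -0.4, 0.5]
opening: 0.0428
```

Request:
move_arm([
  {"claw": -0.3,"travel": [0,0,0],"turn": 0},
  {"claw": -0.6,"travel": [0,0,0],"turn": 0},
  {"claw": -1,"travel": [0,0,0],"turn": 0},
  {"claw": -1,"travel": [0,0,0],"turn": 0},
  {"claw": -1,"travel": [0,0,0],"turn": 0},
])

```text
time: 20.1
ee_pos: [0.445, 0.297, 0.1922]
tcp_rot: [180.0, 0.0, 176.6]
wrist_force: [-0.5, -1.0, -1.4]
opening: 0.0266
```

Request:
move_arm([
  {"claw": -1,"travel": [0,0,-1],"turn": 0},
  {"claw": -1,"travel": [0,0,-1.5],"turn": 0},
  {"claw": -1,"travel": [0,0,-1.5],"turn": 0},
  {"claw": -1,"travel": [0,0,-2],"turn": 0},
  {"claw": -1,"travel": [0,0,-2],"turn": 0},
])

```text
time: 20.52
ee_pos: [0.4447, 0.2968, 0.2732]
tcp_rot: [180.0, 0.0, 176.7]
wrist_force: [0.0, 0.0, -0.7]
opening: 0.0271
```

```bash
python3 plan.py .5305 -.0306 .262 93.7 15;  python3 - <<'E'
from m2 import *
s=grab("scene",4); crop(s,250,180,400,300,5,"pics/o1.png")
E
```

```text
t 20.52 pos [0.4447 0.2968 0.2732] psi 86.7 turn -7.0 n 15 F [ 0.   0.  -0.7] open 0.0271 q6 37.1
[-0.70,-2.15,0.07] -0.47
[-0.68,-2.15,0.07] -0.47
[-0.66,-2.16,0.07] -0.47
[-0.65,-2.16,0.07] -0.47
[-0.63,-2.17,0.07] -0.47
[-0.61,-2.17,0.07] -0.47
[-0.59,-2.18,0.07] -0.47
[-0.57,-2.18,0.07] -0.47
[-0.56,-2.19,0.07] -0.47
[-0.54,-2.19,0.07] -0.47
[-0.52,-2.20,0.07] -0.47
[-0.50,-2.20,0.07] -0.47
[-0.48,-2.20,0.07] -0.47
[-0.47,-2.21,0.07] -0.47
[-0.45,-2.21,0.07] -0.47
```

View pics/o1.png

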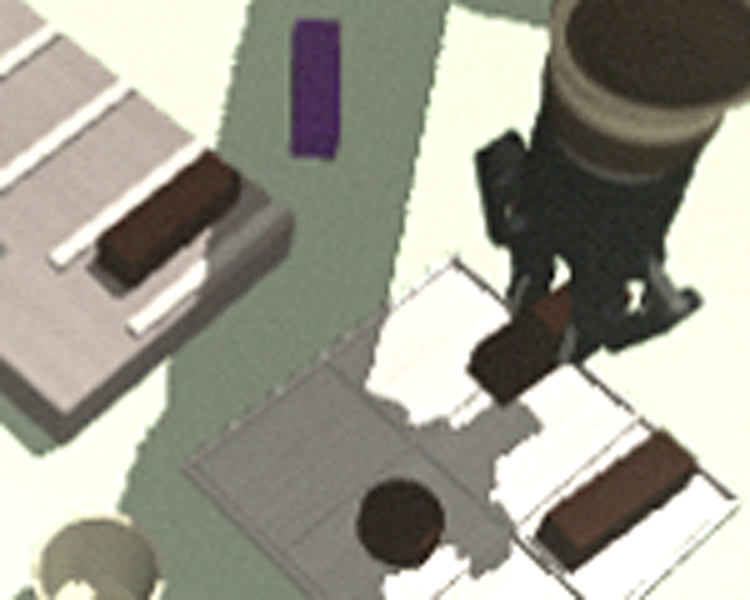

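```bash
python3 plan.py .5275 .0310 .285 93.7 10
```

```text
t 20.72 pos [0.445  0.297  0.2724] psi 86.7 turn -7.0 n 10 F [ 0.3  1.2 -0.8] open 0.0269 q6 37.1
[-0.98,-2.61,-0.13] -0.70
[-0.95,-2.62,-0.13] -0.70
[-0.92,-2.63,-0.13] -0.70
[-0.88,-2.64,-0.13] -0.70
[-0.85,-2.65,-0.13] -0.70
[-0.82,-2.66,-0.13] -0.70
[-0.78,-2.67,-0.13] -0.70
[-0.75,-2.68,-0.13] -0.70
[-0.72,-2.69,-0.13] -0.70
[-0.69,-2.70,-0.13] -0.70
```

Request:
move_arm([
  {"claw": -1,"travel": [-1.0,-2.6,-0.3],"turn": -0.7},
  {"claw": -1,"travel": [-0.9,-2.6,-0.3],"turn": -0.7},
  {"claw": -1,"travel": [-0.9,-2.6,-0.3],"turn": -0.7},
  {"claw": -1,"travel": [-0.9,-2.6,-0.3],"turn": -0.7},
  {"claw": -1,"travel": [-0.9,-2.7,-0.1],"turn": -0.7},
])

```text
time: 21.13
ee_pos: [0.4863, 0.1632, 0.284]
tcp_rot: [-180.0, -0.1, -179.8]
wrist_force: [0.8, 0.1, 0.0]
opening: 0.0271
```

Request:
move_arm([
  {"claw": -1,"travel": [-0.8,-2.7,0],"turn": -0.7},
  {"claw": -1,"travel": [-0.8,-2.7,0],"turn": -0.7},
  {"claw": -1,"travel": [-0.7,-2.7,0],"turn": -0.7},
  {"claw": -1,"travel": [-0.7,-2.7,0],"turn": -0.7},
  {"claw": -1,"travel": [-0.7,-2.7,0],"turn": -0.7},
])

```text
time: 21.55
ee_pos: [0.5268, 0.0291, 0.2835]
tcp_rot: [180.0, -0.1, -176.3]
wrist_force: [0.8, -0.2, -0.5]
opening: 0.0267
```

```bash
python3 plan.py .5275 .0310 .233 93.7 5
```

```text
t 21.55 pos [0.5268 0.0291 0.2835] psi 93.7 turn -0.0 n 5 F [ 0.8 -0.2 -0.5] open 0.0267 q6 -0.5
[-0.02,0.04,1.01] -0.00
[-0.02,0.04,1.01] -0.00
[-0.02,0.04,1.01] -0.00
[-0.02,0.04,1.01] -0.00
[-0.02,0.04,1.01] -0.00
```

Request:
move_arm([
  {"claw": -1,"travel": [-0.1,0.1,1.2],"turn": 0},
  {"claw": -1,"travel": [0,0,1.2],"turn": 0},
  {"claw": -1,"travel": [0,0,1.2],"turn": 0},
  {"claw": -1,"travel": [0,0,1.2],"turn": 0},
  {"claw": -1,"travel": [0,0,0],"turn": 0},
])

```text
time: 21.97
ee_pos: [0.5268, 0.0323, 0.233]
tcp_rot: [180.0, -0.3, -176.3]
wrist_force: [-0.2, -0.3, -1.2]
opening: 0.027
```

```bash
python3 plan.py .5275 .0310 .228 93.7 3
```

```text
t 21.97 pos [0.5268 0.0323 0.233 ] psi 93.7 turn 0.0 n 3 F [-0.2 -0.3 -1.2] open 0.027 q6 -0.2
[-0.02,-0.04,0.17] 0.01
[-0.02,-0.04,0.17] 0.01
[-0.02,-0.04,0.17] 0.01
```

Request:
move_arm([
  {"claw": -1,"travel": [0,-0.1,0.2],"turn": 0},
  {"claw": -1,"travel": [0,0,0.2],"turn": 0},
  {"claw": -1,"travel": [0,0,0.1],"turn": 0},
  {"claw": -1,"travel": [0,0,0],"turn": 0},
])

```text
time: 22.3
ee_pos: [0.5281, 0.0308, 0.232]
tcp_rot: [180.0, 0.0, -176.3]
wrist_force: [0.3, -0.2, -0.6]
opening: 0.0271
```

```bash
python3 plan.py .5275 .0310 .228 93.7 1; python3 - <<'E'
from ov import *
s=grab("scene",4)
p=[.5265,.0312,np.radians(3.7)]
ovm(s,"scene",[(p,.0545)],(230,160,350,260),6,"pics/p1.png");
E
```

```text
t 22.3 pos [0.5281 0.0308 0.232 ] psi 93.7 turn -0.0 n 1 F [ 0.3 -0.2 -0.6] open 0.0271 q6 -0.3
[0.06,0.03,0.40] -0.03
```

View pics/p1.png

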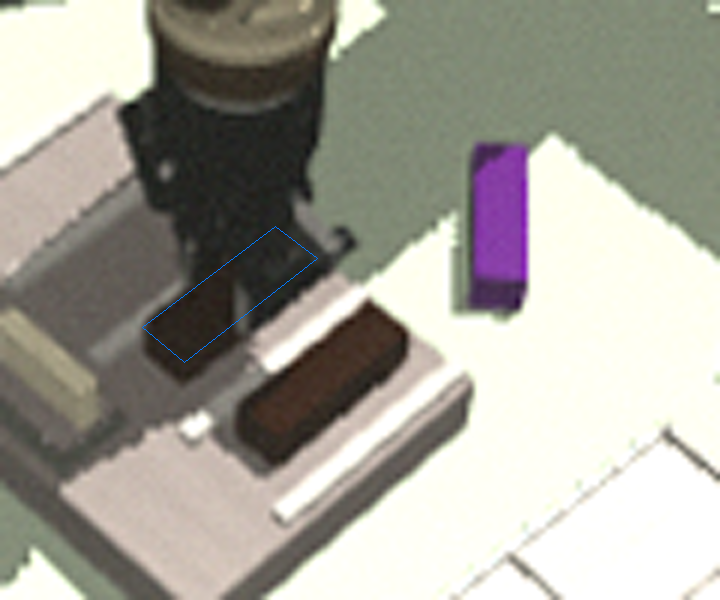

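Request:
move_arm([
  {"claw": -1,"travel": [0,0,0.2],"turn": 0},
  {"claw": -1,"travel": [0,0,0.1],"turn": 0},
  {"claw": -1,"travel": [0,0,0],"turn": 0},
])

```text
time: 22.75
ee_pos: [0.5279, 0.0305, 0.2284]
tcp_rot: [-180.0, -0.0, -176.4]
wrist_force: [0.1, -1.0, -1.2]
opening: 0.0271
```

Request:
move_arm([
  {"claw": -1,"travel": [-0.05,0,0.1],"turn": 0},
  {"claw": -1,"travel": [0,0,0],"turn": 0},
])

```text
time: 22.92
ee_pos: [0.5284, 0.0305, 0.228]
tcp_rot: [-180.0, -0.0, -176.4]
wrist_force: [-3.7, 0.4, 3.1]
opening: 0.0268
```

Request:
move_arm([
  {"claw": -0.4,"travel": [0,0,0],"turn": 0},
  {"claw": -0.2,"travel": [0,0,0],"turn": 0},
  {"claw": -0.05,"travel": [0,0,0],"turn": 0},
  {"claw": -0.05,"travel": [0,0,0],"turn": 0},
  {"claw": -0.05,"travel": [0,0,0],"turn": 0},
])

```text
time: 23.33
ee_pos: [0.5286, 0.0305, 0.2275]
tcp_rot: [-180.0, -0.0, -176.4]
wrist_force: [-0.1, -0.2, -0.6]
opening: 0.0406
```

Request:
move_arm([
  {"claw": -0.05,"travel": [0,0,-1],"turn": 0},
  {"claw": -0.05,"travel": [0,0,-2],"turn": 0},
  {"claw": 0,"travel": [0,0,-2.5],"turn": 0},
  {"claw": 0,"travel": [0,0,-2.5],"turn": 0},
  {"claw": 0,"travel": [0,0,-2.5],"turn": 0},
])

```text
time: 23.75
ee_pos: [0.5283, 0.0305, 0.3346]
tcp_rot: [-180.0, 0.0, -176.4]
wrist_force: [0.9, -0.2, -0.0]
opening: 0.0425
```

```bash
python3 plan.py .4453 .3642 .25 85.3 15; python3 - <<'E'
from ov import *
s=grab("scene",4)
p=[.5265,.0312,np.radians(3.7)]
ovm(s,"scene",[(p,.054),([.5225,.0931,np.radians(3.7)],.054),([.4453,.3642,-.08],.018)],(230,160,400,300),4.5,"pics/q1.png");
E
```

```text
t 23.75 pos [0.5283 0.0305 0.3346] psi 93.6 turn 8.3 n 15 F [ 0.9 -0.2 -0. ] open 0.0425 q6 -0.3
[0.41,2.26,0.56] 0.56
[0.43,2.25,0.56] 0.56
[0.45,2.25,0.56] 0.56
[0.48,2.24,0.56] 0.56
[0.50,2.24,0.56] 0.56
[0.52,2.23,0.56] 0.56
[0.54,2.23,0.56] 0.56
[0.56,2.22,0.56] 0.56
[0.58,2.22,0.56] 0.56
[0.61,2.21,0.56] 0.56
[0.63,2.20,0.56] 0.56
[0.65,2.20,0.56] 0.56
[0.67,2.19,0.56] 0.56
[0.69,2.19,0.56] 0.56
[0.71,2.18,0.56] 0.56
```

View pics/q1.png

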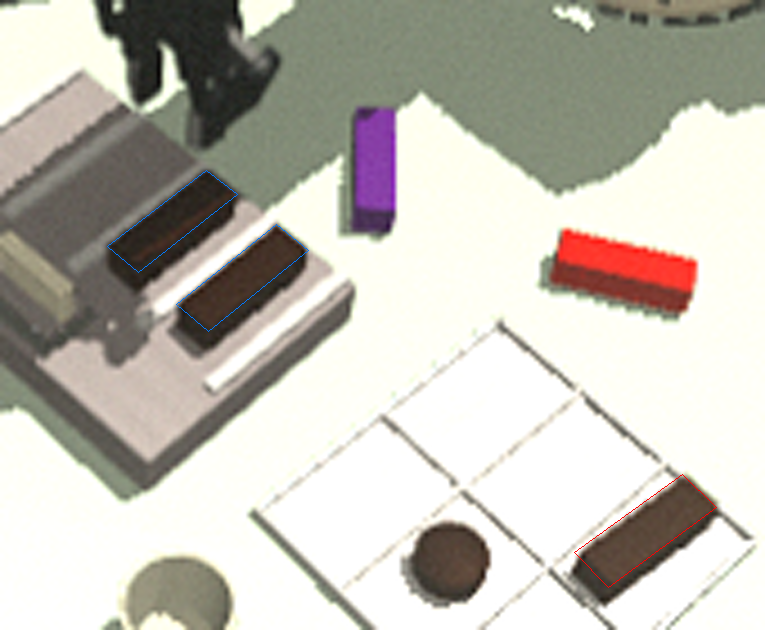

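Request:
move_arm([
  {"claw": 0,"travel": [0.5,2.8,0.2],"turn": 0.7},
  {"claw": 0,"travel": [0.5,2.8,0.4],"turn": 0.7},
  {"claw": 0,"travel": [0.6,2.8,0.7],"turn": 0.7},
  {"claw": 0,"travel": [0.6,2.8,0.7],"turn": 0.7},
  {"claw": 0,"travel": [0.7,2.8,0.7],"turn": 0.7},
])

```text
time: 24.37
ee_pos: [0.4933, 0.1704, 0.3043]
tcp_rot: [-180.0, -0.1, -179.9]
wrist_force: [0.9, -0.5, -0.3]
opening: 0.043
```

Request:
move_arm([
  {"claw": 0,"travel": [0.7,2.8,0.7],"turn": 0.7},
  {"claw": 0,"travel": [0.7,2.8,0.7],"turn": 0.7},
  {"claw": 0,"travel": [0.8,2.8,0.7],"turn": 0.7},
  {"claw": 0,"travel": [0.8,2.8,0.7],"turn": 0.7},
  {"claw": 0,"travel": [0.8,2.7,0.7],"turn": 0.7},
])

```text
time: 24.78
ee_pos: [0.4581, 0.3104, 0.2692]
tcp_rot: [-179.9, -0.1, 176.6]
wrist_force: [0.5, -0.0, -0.1]
opening: 0.0427
```

```bash
python3 plan.py .4453 .3642 .245 85.3 3
```

```text
t 24.78 pos [0.4581 0.3104 0.2692] psi 86.6 turn 1.3 n 3 F [ 0.5 -0.  -0.1] open 0.0427 q6 37.5
[0.53,1.77,0.81] 0.44
[0.55,1.76,0.81] 0.44
[0.56,1.76,0.81] 0.44
```

Request:
move_arm([
  {"claw": 0,"travel": [0.5,1.8,0.7],"turn": 0.4},
  {"claw": 0,"travel": [0.5,1.8,0.7],"turn": 0.4},
  {"claw": 0,"travel": [0.5,1.8,0.7],"turn": 0.5},
  {"claw": 0,"travel": [0,0,0],"turn": 0},
  {"claw": 0,"travel": [0,0,0],"turn": 0},
])

```text
time: 25.2
ee_pos: [0.447, 0.3643, 0.2481]
tcp_rot: [-179.9, -0.1, 175.4]
wrist_force: [-0.1, -0.5, -0.7]
opening: 0.0425
```

```bash
python3 plan.py .4453 .3642 .189 85.3 4
```

```text
t 25.2 pos [0.447  0.3643 0.2481] psi 85.4 turn 0.1 n 4 F [-0.1 -0.5 -0.7] open 0.0425 q6 43.7
[0.04,-0.01,1.48] 0.04
[0.04,-0.01,1.48] 0.04
[0.04,-0.01,1.48] 0.04
[0.04,-0.01,1.48] 0.04
```

Request:
move_arm([
  {"claw": 0.0,"travel": [0.25,0,1.5],"turn": 0.1},
  {"claw": 0.0,"travel": [0,0,1.5],"turn": 0},
  {"claw": 0.0,"travel": [0,0,1.5],"turn": 0},
  {"claw": 0.0,"travel": [0,0,1.4],"turn": 0},
  {"claw": 0.0,"travel": [0,0,0],"turn": 0},
])

```text
time: 25.62
ee_pos: [0.4446, 0.3626, 0.1878]
tcp_rot: [-179.8, -0.2, 175.2]
wrist_force: [-0.3, -0.7, -0.1]
opening: 0.0425
```

Request:
move_arm([
  {"claw": -0.3,"travel": [0,0,0],"turn": 0},
  {"claw": -0.6,"travel": [0,0,0],"turn": 0},
  {"claw": -1,"travel": [0,0,0],"turn": 0},
  {"claw": -1,"travel": [0,0,0],"turn": 0},
  {"claw": -1,"travel": [0,0,0],"turn": 0},
])

```text
time: 26.03
ee_pos: [0.4453, 0.3643, 0.1914]
tcp_rot: [180.0, 0.0, 175.2]
wrist_force: [-0.2, -0.3, 0.5]
opening: 0.0266
```

Request:
move_arm([
  {"claw": -1,"travel": [0,0,-1],"turn": 0},
  {"claw": -1,"travel": [0,0,-1.5],"turn": 0},
  {"claw": -1,"travel": [0,0,-2],"turn": 0},
  {"claw": -1,"travel": [0,0,-2.5],"turn": 0},
  {"claw": -1,"travel": [0,0,-2.5],"turn": 0},
])

```text
time: 26.45
ee_pos: [0.4449, 0.3641, 0.2874]
tcp_rot: [-180.0, -0.0, 175.3]
wrist_force: [0.1, 0.6, -1.0]
opening: 0.0269
```

```bash
python3 plan.py .5305 -.0306 .292 93.7 15;  python3 - <<'E'
from m2 import *
s=grab("scene",4); crop(s,250,180,400,300,5,"pics/r1.png")
E
```

```text
t 26.45 pos [0.4449 0.3641 0.2874] psi 85.3 turn -8.4 n 15 F [ 0.1  0.6 -1. ] open 0.0269 q6 44.0
[-0.79,-2.58,-0.03] -0.56
[-0.76,-2.58,-0.03] -0.56
[-0.74,-2.59,-0.03] -0.56
[-0.71,-2.60,-0.03] -0.56
[-0.68,-2.60,-0.03] -0.56
[-0.66,-2.61,-0.03] -0.56
[-0.63,-2.62,-0.03] -0.56
[-0.61,-2.62,-0.03] -0.56
[-0.58,-2.63,-0.03] -0.56
[-0.56,-2.63,-0.03] -0.56
[-0.53,-2.64,-0.03] -0.56
[-0.50,-2.65,-0.03] -0.56
[-0.48,-2.65,-0.03] -0.56
[-0.45,-2.65,-0.03] -0.56
[-0.43,-2.66,-0.03] -0.56
```

View pics/r1.png

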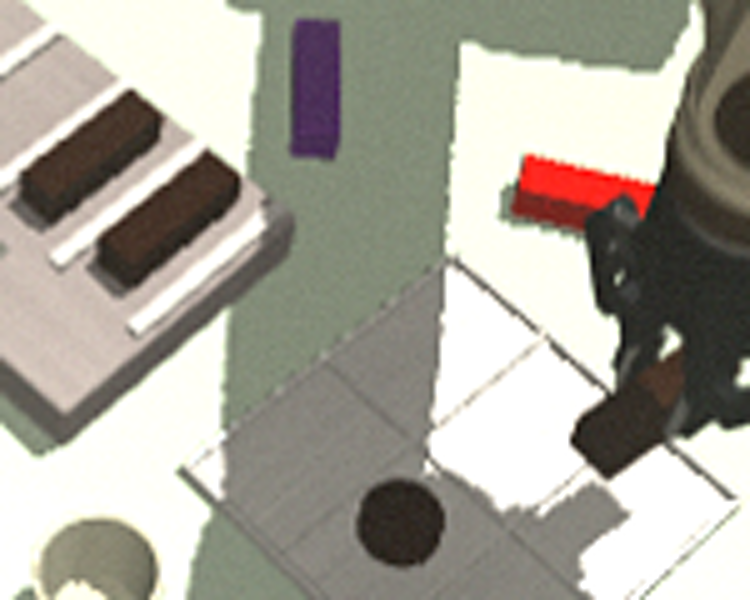

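Request:
move_arm([
  {"claw": -1,"travel": [-0.8,-2.6,0],"turn": -0.6},
  {"claw": -1,"travel": [-0.8,-2.6,0],"turn": -0.6},
  {"claw": -1,"travel": [-0.7,-2.6,0],"turn": -0.6},
  {"claw": -1,"travel": [-0.7,-2.6,0],"turn": -0.6},
  {"claw": -1,"travel": [-0.7,-2.6,0],"turn": -0.6},
])

```text
time: 27.07
ee_pos: [0.4737, 0.2309, 0.2844]
tcp_rot: [-179.9, -0.1, 178.3]
wrist_force: [0.4, -0.5, -0.8]
opening: 0.0269
```

Request:
move_arm([
  {"claw": -1,"travel": [-0.7,-2.6,0],"turn": -0.6},
  {"claw": -1,"travel": [-0.6,-2.6,0],"turn": -0.6},
  {"claw": -1,"travel": [-0.6,-2.6,0],"turn": -0.6},
  {"claw": -1,"travel": [-0.6,-2.6,0],"turn": -0.6},
  {"claw": -1,"travel": [-0.6,-2.6,0],"turn": -0.6},
])

```text
time: 27.48
ee_pos: [0.5035, 0.1005, 0.2845]
tcp_rot: [-180.0, -0.1, -178.7]
wrist_force: [0.2, 0.0, -0.6]
opening: 0.0271
```

```bash
python3 plan.py .5305 -.0306 .28 93.7 5
```

```text
t 27.48 pos [0.5035 0.1005 0.2845] psi 91.3 turn -2.4 n 5 F [ 0.2  0.  -0.6] open 0.0271 q6 10.0
[-0.48,-2.63,0.09] -0.48
[-0.46,-2.64,0.09] -0.48
[-0.44,-2.64,0.09] -0.48
[-0.42,-2.65,0.09] -0.48
[-0.39,-2.65,0.09] -0.48
```

Request:
move_arm([
  {"claw": -1,"travel": [-0.5,-2.6,0],"turn": -0.5},
  {"claw": -1,"travel": [-0.5,-2.6,0],"turn": -0.5},
  {"claw": -1,"travel": [-0.4,-2.6,0],"turn": -0.5},
  {"claw": -1,"travel": [-0.4,-2.6,0],"turn": -0.5},
  {"claw": -1,"travel": [-0.4,-2.6,0],"turn": -0.4},
])

```text
time: 27.9
ee_pos: [0.5305, -0.0285, 0.2845]
tcp_rot: [180.0, -0.1, -176.3]
wrist_force: [0.4, 0.4, -1.0]
opening: 0.0269
```

Request:
move_arm([
  {"claw": -1,"travel": [0,0,1.2],"turn": 0},
  {"claw": -1,"travel": [0,0,1.2],"turn": 0},
  {"claw": -1,"travel": [0,0,1.2],"turn": 0},
  {"claw": -1,"travel": [0,0,1.2],"turn": 0},
  {"claw": -1,"travel": [0,0,0],"turn": 0},
])

```text
time: 28.32
ee_pos: [0.5298, -0.0263, 0.234]
tcp_rot: [180.0, -0.3, -176.3]
wrist_force: [-0.5, 0.0, -1.9]
opening: 0.0264
```

```bash
python3 plan.py .5305 -.0306 .2325 93.7 1;  python3 - <<'E'
from ov import *
s=grab("scene",4)
ovm(s,"scene",[([.5305,-.0306,np.radians(3.7)],.06)],(200,140,340,250),5.4,"pics/u1.png")
E
```

```text
t 28.32 pos [ 0.5298 -0.0263  0.234 ] psi 93.7 turn 0.0 n 1 F [-0.5  0.  -1.9] open 0.0264 q6 -6.6
[-0.04,-0.43,0.15] 0.01
```

View pics/u1.png

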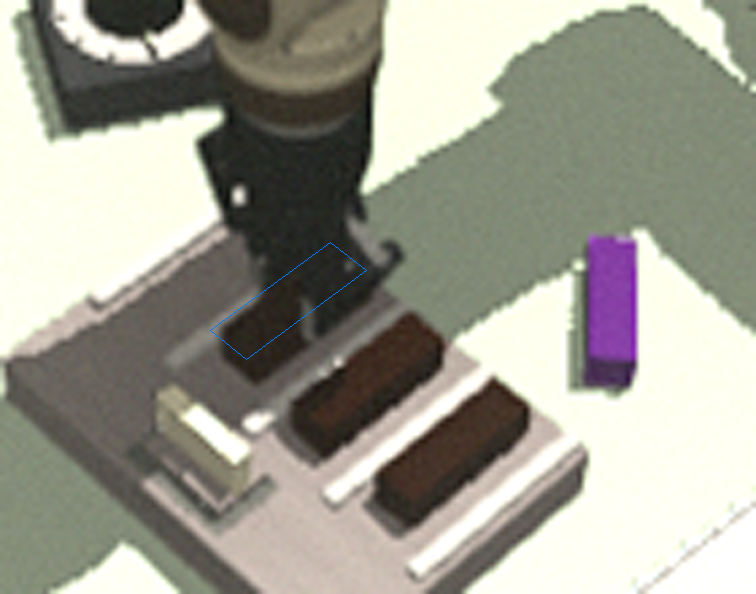

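Request:
move_arm([
  {"claw": -1,"travel": [0,-0.4,0],"turn": 0},
  {"claw": -1,"travel": [0,0,0.2],"turn": 0},
  {"claw": -1,"travel": [0,0,0.1],"turn": 0},
  {"claw": -1,"travel": [0,0,0],"turn": 0},
  {"claw": -1,"travel": [0,0,0],"turn": 0},
])

```text
time: 28.93
ee_pos: [0.5311, -0.0312, 0.2347]
tcp_rot: [180.0, -0.0, -176.4]
wrist_force: [0.1, -0.7, -0.6]
opening: 0.0272
```

```bash
python3 plan.py .5305 -.0306 .2275 93.7 1
```

```text
t 28.93 pos [ 0.5311 -0.0312  0.2347] psi 93.6 turn -0.1 n 1 F [ 0.1 -0.7 -0.6] open 0.0272 q6 -7.0
[0.05,0.07,0.72] -0.06
```

Request:
move_arm([
  {"claw": -1,"travel": [0,0,0.3],"turn": 0},
  {"claw": -1,"travel": [0,0,0.2],"turn": 0},
  {"claw": -1,"travel": [0,0,0.1],"turn": 0},
  {"claw": -1,"travel": [0,0,0],"turn": 0},
  {"claw": -1,"travel": [0,0,0],"turn": 0},
])

```text
time: 29.35
ee_pos: [0.5311, -0.0312, 0.2285]
tcp_rot: [180.0, -0.0, -176.4]
wrist_force: [0.4, 0.8, -0.2]
opening: 0.0273
```

```bash
python3 plan.py .5305 -.0306 .2275 93.7 1
```

```text
t 29.35 pos [ 0.5311 -0.0312  0.2285] psi 93.6 turn -0.1 n 1 F [ 0.4  0.8 -0.2] open 0.0273 q6 -7.0
[0.05,0.06,0.10] -0.05
```

Request:
move_arm([
  {"claw": -1,"travel": [0,0.05,0.1],"turn": 0},
  {"claw": -1,"travel": [0,0,0],"turn": 0},
  {"claw": -1,"travel": [0,0,0],"turn": 0},
])

```text
time: 29.6
ee_pos: [0.5311, -0.0307, 0.2277]
tcp_rot: [180.0, -0.0, -176.4]
wrist_force: [0.3, 0.5, -1.5]
opening: 0.0267
```

Request:
move_arm([
  {"claw": -0.4,"travel": [0,0,0],"turn": 0},
  {"claw": -0.2,"travel": [0,0,0],"turn": 0},
  {"claw": -0.05,"travel": [0,0,0],"turn": 0},
  {"claw": -0.05,"travel": [0,0,0],"turn": 0},
  {"claw": -0.05,"travel": [0,0,0],"turn": 0},
])

```text
time: 30.02
ee_pos: [0.5311, -0.0307, 0.2278]
tcp_rot: [180.0, 0.0, -176.4]
wrist_force: [0.1, -0.7, -0.3]
opening: 0.0404
```

Request:
move_arm([
  {"claw": -0.05,"travel": [0,0,-1],"turn": 0},
  {"claw": -0.05,"travel": [0,0,-2],"turn": 0},
  {"claw": 0,"travel": [0,0,-2.5],"turn": 0},
  {"claw": 0,"travel": [0,0,-2.5],"turn": 0},
  {"claw": 0,"travel": [0,0,-2.5],"turn": 0},
])

```text
time: 30.43
ee_pos: [0.5308, -0.0307, 0.3347]
tcp_rot: [-180.0, 0.0, -176.4]
wrist_force: [1.4, 0.1, 1.1]
opening: 0.0431
```

```bash
python3 - <<'E'
from ov import *
s=grab("scene",4); a=np.radians(3.7)
ovm(s,"scene",[([.5305,-.0306,a],.054),([.5265,.0312,a],.054),([.5225,.0931,a],.054)],(190,150,340,260),5.3,"pics/v1.png")
E
python3 plan.py .436 -.2945 .30 155.5 11
```

```text
t 30.63 pos [ 0.5312 -0.0307  0.3338] psi 93.6 turn -61.9 n 11 F [ 0.1 -0.4 -0.5] open 0.0426 q6 -7.0
[1.02,-2.34,0.31] -5.62
[1.24,-2.23,0.31] -5.62
[1.45,-2.10,0.31] -5.62
[1.65,-1.94,0.31] -5.62
[1.83,-1.77,0.31] -5.62
[2.00,-1.58,0.31] -5.62
[2.14,-1.38,0.31] -5.62
[2.27,-1.16,0.31] -5.62
[2.37,-0.94,0.31] -5.62
[2.45,-0.70,0.31] -5.62
[2.51,-0.46,0.31] -5.62
```

View pics/v1.png

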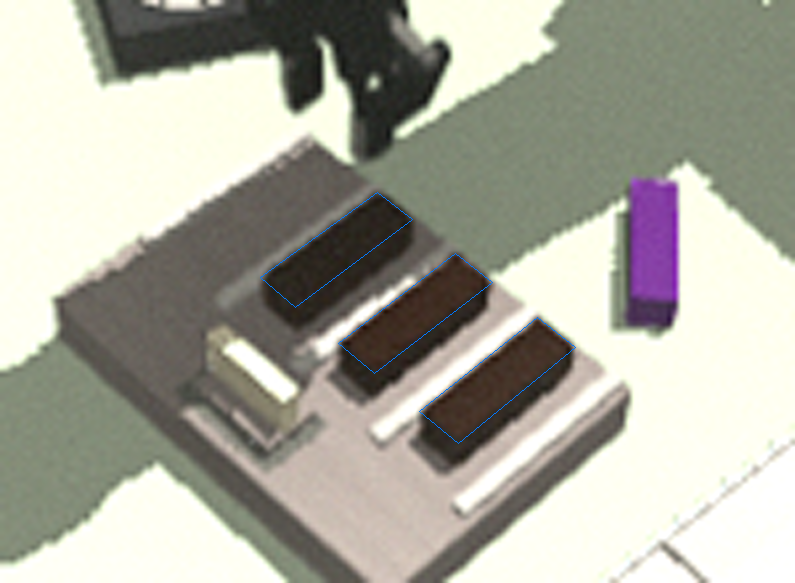

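All three bars lie on the predicted outlines in the lane centres, with pixel centres near (338,250), (415,315) and (497,380), and the tag is standing. Now I go to the knob.

Request:
move_arm([
  {"claw": 0.2,"travel": [1.0,-2.3,0],"turn": -5.6},
  {"claw": 0.2,"travel": [1.2,-2.2,0.2],"turn": -5.6},
  {"claw": 0.3,"travel": [1.4,-2.1,0.3],"turn": -5.6},
  {"claw": 0.3,"travel": [1.7,-1.9,0.3],"turn": -5.6},
  {"claw": 0.3,"travel": [1.8,-1.8,0.3],"turn": -5.6},
])

```text
time: 31.05
ee_pos: [0.4877, -0.1505, 0.3205]
tcp_rot: [179.9, -0.1, -148.1]
wrist_force: [0.7, -0.1, -0.1]
opening: 0.0553
```

Request:
move_arm([
  {"claw": 0.3,"travel": [2.0,-1.6,0.3],"turn": -5.6},
  {"claw": 0.3,"travel": [2.1,-1.4,0.3],"turn": -5.6},
  {"claw": 0.3,"travel": [2.3,-1.2,0.3],"turn": -5.6},
  {"claw": 0.3,"travel": [2.4,-0.9,0.3],"turn": -5.6},
  {"claw": 0.3,"travel": [2.4,-0.7,0.3],"turn": -5.6},
])

```text
time: 31.47
ee_pos: [0.4444, -0.2705, 0.3054]
tcp_rot: [179.9, 0.0, -120.1]
wrist_force: [-0.1, 0.8, 0.6]
opening: 0.0555
```

```bash
python3 plan.py .436 -.2945 .27 155.5 3
```

```text
t 31.47 pos [ 0.4444 -0.2705  0.3054] psi 149.9 turn -5.6 n 3 F [-0.1  0.8  0.6] open 0.0555 q6 -91.2
[0.83,-0.16,1.18] -1.86
[0.84,-0.13,1.18] -1.86
[0.84,-0.10,1.18] -1.86
```

Request:
move_arm([
  {"claw": 0.3,"travel": [0.8,-0.2,0.8],"turn": -1.9},
  {"claw": 0.3,"travel": [0.8,-0.1,0.8],"turn": -1.9},
  {"claw": 0.3,"travel": [0.8,-0.1,0.8],"turn": -1.8},
  {"claw": 0.3,"travel": [0,0,0],"turn": 0},
  {"claw": 0.3,"travel": [0,0,0],"turn": 0},
])

```text
time: 31.88
ee_pos: [0.437, -0.2925, 0.2816]
tcp_rot: [179.9, 0.0, -114.9]
wrist_force: [0.2, -0.6, -0.4]
opening: 0.0556
```

```bash
python3 plan.py .436 -.2945 .232 155.5 4
```

```text
t 31.88 pos [ 0.437  -0.2925  0.2816] psi 155.1 turn -0.4 n 4 F [ 0.2 -0.6 -0.4] open 0.0556 q6 -98.9
[0.06,0.00,1.24] -0.09
[0.06,0.00,1.24] -0.09
[0.06,0.00,1.24] -0.09
[0.06,0.00,1.24] -0.09
```

Request:
move_arm([
  {"claw": 0.3,"travel": [0.1,0,1.3],"turn": -0.4},
  {"claw": 0.3,"travel": [0.1,0,1.3],"turn": 0},
  {"claw": 0.3,"travel": [0,0,1.3],"turn": 0},
  {"claw": 0.3,"travel": [0,0,1.0],"turn": 0},
  {"claw": 0.3,"travel": [0,0,0],"turn": 0},
], squeeze=25)

```text
time: 32.3
ee_pos: [0.4363, -0.2936, 0.2318]
tcp_rot: [179.8, 0.0, -114.4]
wrist_force: [0.3, 0.6, -0.1]
opening: 0.0558
```

```bash
python3 plan.py .436 -.2945 .232 155.5 1
```

```text
t 32.3 pos [ 0.4363 -0.2936  0.2318] psi 155.6 turn 0.1 n 1 F [ 0.3  0.6 -0.1] open 0.0558 q6 -99.6
[0.10,-0.01,-0.02] 0.14
```

Request:
move_arm([
  {"claw": 0,"travel": [0.1,0,0],"turn": 0},
  {"claw": -0.4,"travel": [0,0,0],"turn": 0},
  {"claw": -0.8,"travel": [0,0,0],"turn": 0},
  {"claw": -1,"travel": [0,0,0],"turn": 0},
  {"claw": -1,"travel": [0,0,0],"turn": 0},
])

```text
time: 32.72
ee_pos: [0.4358, -0.2951, 0.2348]
tcp_rot: [180.0, -0.0, -114.4]
wrist_force: [-5.6, 3.2, 5.6]
opening: 0.0134
```

Request:
move_arm([
  {"claw": -1,"travel": [0,0,0],"turn": 0},
  {"claw": -1,"travel": [0,0,0],"turn": 3},
  {"claw": -1,"travel": [0,0,0],"turn": 6},
  {"claw": -1,"travel": [0,0,0],"turn": 6},
  {"claw": -1,"travel": [0,0,0],"turn": 6},
])

```text
time: 33.13
ee_pos: [0.4357, -0.2951, 0.2348]
tcp_rot: [180.0, -0.0, -135.7]
wrist_force: [-5.9, 3.5, 7.8]
opening: 0.0134
```

Request:
move_arm([
  {"claw": -1,"travel": [0,0,0],"turn": 6},
  {"claw": -1,"travel": [0,0,0],"turn": 6},
  {"claw": -1,"travel": [0,0,0],"turn": 6},
  {"claw": -1,"travel": [0,0,0],"turn": 6},
  {"claw": -1,"travel": [0,0,0],"turn": 6},
])

```text
time: 33.55
ee_pos: [0.4356, -0.295, 0.2348]
tcp_rot: [180.0, -0.0, -165.7]
wrist_force: [-6.8, 3.6, 7.0]
opening: 0.0133
```

Request:
move_arm([
  {"claw": -1,"travel": [0,0,0],"turn": 6},
  {"claw": -1,"travel": [0,0,0],"turn": 6},
  {"claw": -1,"travel": [0,0,0],"turn": 6},
  {"claw": -1,"travel": [0,0,0],"turn": 6},
  {"claw": -1,"travel": [0,0,0],"turn": 6},
])

```text
time: 33.97
ee_pos: [0.4356, -0.2948, 0.2348]
tcp_rot: [180.0, -0.1, 164.3]
wrist_force: [-6.8, 6.2, 8.3]
opening: 0.0135
```

Request:
move_arm([
  {"claw": -1,"travel": [0,0,0],"turn": 6},
  {"claw": -1,"travel": [0,0,0],"turn": 6},
  {"claw": -1,"travel": [0,0,0],"turn": 6},
  {"claw": -1,"travel": [0,0,0],"turn": 6},
  {"claw": -1,"travel": [0,0,0],"turn": 6},
])

```text
time: 34.38
ee_pos: [0.4356, -0.2947, 0.2348]
tcp_rot: [180.0, -0.1, 134.4]
wrist_force: [-6.8, 6.8, 8.0]
opening: 0.0134
```

```bash
python3 plan.py .436 -.2945 .232 - 1; python3 -c "
from h import *; print(status.get_obs()['torque'])"
```

```text
t 34.38 pos [ 0.4356 -0.2947  0.2348] psi 44.4 turn -0.0 n 1 F [-6.8  6.8  8. ] open 0.0134 q6 11.6
[-0.01,0.04,0.28] -0.00
[1.20075261 1.42712874 0.05053187]
```

Request:
move_arm([
  {"claw": -1,"travel": [0,0,0],"turn": 6},
  {"claw": -1,"travel": [0,0,0],"turn": 6},
  {"claw": -1,"travel": [0,0,0],"turn": 6},
  {"claw": -1,"travel": [0,0,0],"turn": 6},
  {"claw": -1,"travel": [0,0,0],"turn": 0},
])

```text
time: 34.8
ee_pos: [0.4357, -0.2947, 0.2348]
tcp_rot: [-180.0, -0.1, 110.3]
wrist_force: [-5.9, 5.9, 8.4]
opening: 0.0136
```

Request:
move_arm([
  {"claw": -1,"travel": [0,0,0],"turn": 0.7},
  {"claw": -1,"travel": [0,0,0],"turn": 0},
  {"claw": -1,"travel": [0,0,0],"turn": 0},
])

```text
time: 35.05
ee_pos: [0.4357, -0.2947, 0.2348]
tcp_rot: [-180.0, -0.1, 109.9]
wrist_force: [-4.8, 6.6, 7.7]
opening: 0.0132
```

Request:
move_arm([
  {"claw": -0.4,"travel": [0,0,0],"turn": 0},
  {"claw": 0,"travel": [0,0,0],"turn": 0},
  {"claw": 0.3,"travel": [0,0,0],"turn": 0},
  {"claw": 0.3,"travel": [0,0,0],"turn": 0},
  {"claw": 0.3,"travel": [0,0,-2],"turn": 0},
])

```text
time: 35.47
ee_pos: [0.4354, -0.2948, 0.2505]
tcp_rot: [-179.8, -0.2, 109.9]
wrist_force: [-0.5, -0.3, 0.1]
opening: 0.0555
```

Request:
move_arm([
  {"claw": 0.3,"travel": [0,0,-2.5],"turn": 0},
  {"claw": 0.3,"travel": [0,0,-2.5],"turn": 0},
  {"claw": 0.3,"travel": [0,0,-2.5],"turn": 0},
  {"claw": 0.3,"travel": [0,0,-2],"turn": 0},
])

```text
time: 35.8
ee_pos: [0.4362, -0.2953, 0.3507]
tcp_rot: [179.9, 0.1, 109.9]
wrist_force: [-0.0, -0.6, 0.4]
opening: 0.0554
```

```bash
python3 plan.py .34 -.08 .38 19.5 8
```

```text
t 35.8 pos [ 0.4362 -0.2953  0.3507] psi 19.9 turn 0.4 n 8 F [-0.  -0.6  0.4] open 0.0554 q6 36.0
[2.94,-0.21,-0.37] 0.06
[2.94,-0.21,-0.37] 0.06
[2.94,-0.22,-0.37] 0.06
[2.94,-0.22,-0.37] 0.06
[2.94,-0.22,-0.37] 0.06
[2.94,-0.23,-0.37] 0.06
[2.94,-0.23,-0.37] 0.06
[2.94,-0.23,-0.37] 0.06
```

Request:
move_arm([
  {"claw": 0.3,"travel": [3.2,-0.2,-0.4],"turn": 0},
  {"claw": 0.3,"travel": [3.2,-0.2,-0.4],"turn": 0},
  {"claw": 0.3,"travel": [3.2,-0.2,-0.4],"turn": 0},
  {"claw": 0.3,"travel": [3.2,-0.2,-0.4],"turn": 0},
  {"claw": 0.3,"travel": [3.2,-0.2,-0.4],"turn": 0},
])

```text
time: 36.22
ee_pos: [0.3714, -0.1472, 0.3688]
tcp_rot: [180.0, 0.0, 109.9]
wrist_force: [0.6, 0.7, 0.8]
opening: 0.0553
```

Request:
move_arm([
  {"claw": 0.3,"travel": [3.2,-0.2,-0.4],"turn": 0},
  {"claw": 0.3,"travel": [3.2,-0.2,-0.4],"turn": 0},
  {"claw": 0.3,"travel": [3.2,-0.2,-0.4],"turn": 0},
  {"claw": 0.3,"travel": [3.2,-0.2,0],"turn": 0},
  {"claw": 0.3,"travel": [3.2,-0.2,0],"turn": 0},
])

```text
time: 36.63
ee_pos: [0.3072, -0.0003, 0.3811]
tcp_rot: [179.9, 0.0, 109.9]
wrist_force: [0.1, 1.1, -0.0]
opening: 0.0555
```

```bash
python3 - <<'E'
from h import *
t=grab("top",10); s=grab("scene",4); np.save("t5.npy",t);np.save("s5.npy",s)
crop(t,326,172,376,226,11,"pics/w1.png"); crop(s,190,110,250,170,10,"pics/w2.png")
crop(t,100,90,440,240,2.3,"pics/w3.png")
E
```

```text
(no output)
```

View pics/w1.png

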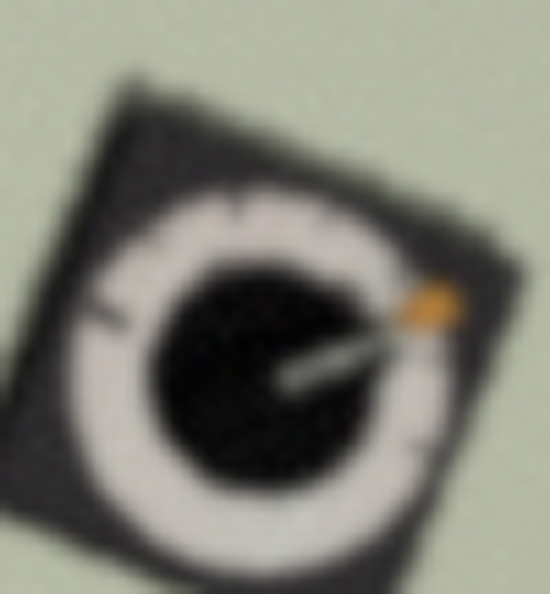

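View pics/w2.png

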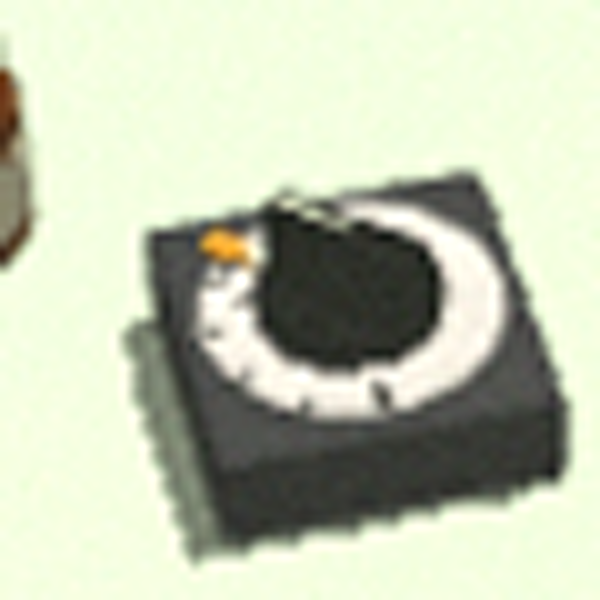

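View pics/w3.png

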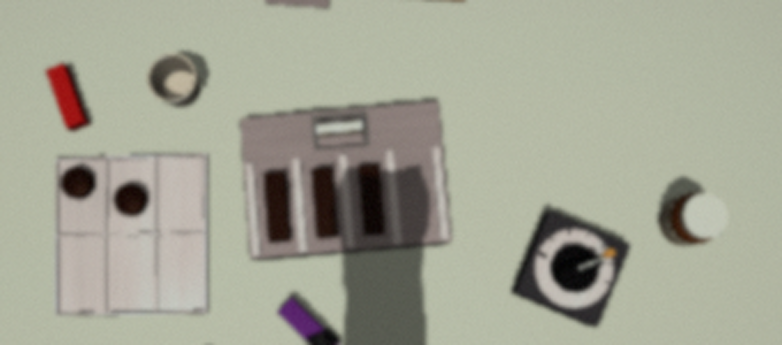

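```bash
python3 - <<'E'
from h import *
t=np.load("t5.npy"); g=t.mean(2)
# rectify a plane at z to world patch, 0.5mm/px
def rect(im,z,c,half=.075,res=.0005):
    v=np.arange(-half,half,res); X,Y=np.meshgrid(c[0]+v,c[1]+v,indexing='ij')
    u=proj("top",np.c_[X.ravel(),Y.ravel(),np.full(X.size,z)]).astype(np.float32).reshape(X.shape+(2,))
    return cv2.remap(im.astype(np.float32),u[...,0],u[...,1],cv2.INTER_LINEAR),X,Y
# dial outer edge: radial profile fit
G,X,Y=rect(g,.042,(.436,-.2945))
from scipy.ndimage import map_coordinates
def edge(cx,cy,r0,r1):
    pts=[]
    for a in np.radians(np.arange(0,360,3)):
        r=np.arange(r0,r1,.0003); i=(cx+r*np.cos(a)-X[0,0])/.0005; j=(cy+r*np.sin(a)-Y[0,0])/.0005
        p=map_coordinates(G,[i,j],order=1); d=np.diff(p); k=np.argmin(d)
        pts.append((cx+r[k]*np.cos(a),cy+r[k]*np.sin(a)))
    return np.array(pts)
P=edge(.436,-.2945,.044,.060)
f=lambda p:np.hypot(P[:,0]-p[0],P[:,1]-p[1])-p[2]
r=least_squares(f,[.436,-.2945,.052],loss='soft_l1',f_scale=.0005); print("dial centre",r.x.round(5)); c=r.x[:2]
# clip
b,gg,rr=[t[...,i] for i in range(3)]; w=(rr-b)
for z in(.042,.0455,.049):
    W,X2,Y2=rect(w,z,c); W=np.clip(W-45,0,None); W=W*(np.hypot(X2-c[0],Y2-c[1])>.036)
    m=np.array([(W*X2).sum(),(W*Y2).sum()])/W.sum()-c; print("clip",z,np.degrees(np.arctan2(m[1],m[0])).round(2),np.hypot(*m).round(4))
# pointer, bright ridge in dark disc, z=.079
for z in(.078,.08):
    G2,X2,Y2=rect(g,z,c); d=np.array([np.cos(np.radians(-70)),np.sin(np.radians(-70))]); n=np.array([-d[1],d[0]])
    pts=[]
    for q in np.arange(.006,.030,.001):
        s=np.arange(-.010,.010,.0003); i=(c[0]+q*d[0]+s*n[0]-X2[0,0])/.0005; j=(c[1]+q*d[1]+s*n[1]-Y2[0,0])/.0005
        p=map_coordinates(G2,[i,j],order=1); p=np.clip(p-np.percentile(p,50)-5,0,None); k=np.abs(s-s[np.argmax(p)])<.004
        pts.append((q,(p*s*k).sum()/(p*k).sum(),p.max()))
    pts=np.array(pts); 
    if z==.08: print((pts*[1e3,1e3,1]).round(1).tolist())
    k=(pts[:,0]>.006)&(pts[:,0]<.024)
    A=np.polyfit(pts[k,0],pts[k,1],1); print("pointer slope dir",-70+np.degrees(np.arctan(A[0])),"offset mm",A[1]*1e3)
    tip=A[0]*.04+A[1]; print("tip40 angle via pos",-70+np.degrees(tip/.04))
E
```

```text
dial centre [ 0.43438 -0.29615  0.05216]
clip 0.042 -68.23 0.0523
clip 0.0455 -67.97 0.0513
clip 0.049 -67.71 0.0504
pointer slope dir -96.55923836005033 offset mm 6.083177204072176
tip40 angle via pos -89.92711460820385
[[6.0, 0.4, 23.0], [7.0, 0.4, 23.3], [8.0, 0.4, 23.2], [9.0, 0.4, 22.6], [10.0, 0.4, 21.6], [11.0, 0.6, 22.5], [12.0, 0.6, 24.8], [13.0, 0.5, 26.6], [14.0, 0.5, 27.0], [15.0, 0.3, 26.7], [16.0, 0.3, 25.2], [17.0, 0.3, 21.9], [18.0, 0.4, 16.6], [19.0, 0.4, 13.7], [20.0, 0.4, 10.9], [21.0, -9.4, 13.9], [22.0, -9.2, 18.0], [23.0, -9.0, 22.9], [24.0, -8.8, 27.4], [25.0, -8.6, 29.1], [26.0, -8.6, 28.3], [27.0, -8.5, 28.4], [28.0, -8.5, 25.9], [29.0, -8.5, 22.0]]
pointer slope dir -96.49916059046498 offset mm 6.192007663680893
tip40 angle via pos -89.6961761729277
```

```bash
cat > pol.py <<'E'
from h import *
from scipy.ndimage import map_coordinates
t=np.load("t5.npy"); c=np.array([.43438,-.29615])
def polar(im,z,c,rs,deg):
    A=np.radians(deg); Rr,AA=np.meshgrid(rs,A,indexing='ij')
    P=np.c_[(c[0]+Rr*np.cos(AA)).ravel(),(c[1]+Rr*np.sin(AA)).ravel(),np.full(Rr.size,z)]
    u=proj("top",P).astype(np.float32).reshape(Rr.shape+(2,)); return cv2.remap(im.astype(np.float32),u[...,0],u[...,1],cv2.INTER_LINEAR)
deg=np.arange(-180,180,.5); g=t.mean(2)
p=polar(g,.042,c,np.arange(.042,.050,.0005),deg).mean(0)
from scipy.signal import find_peaks
from scipy.ndimage import gaussian_filter1d
ps=gaussian_filter1d(p,4,mode='wrap'); k,_=find_peaks(-ps,prominence=2); print([(deg[i],round(ps[i],1)) for i in k])
w=t[...,2]-t[...,0]
for z in(.044,.047,.049):
    q=np.clip(polar(w,z,c,np.arange(.044,.056,.0005),deg).mean(0)-25,0,None); print("clip ang",z,(q*deg).sum()/q.sum(), deg[q>0.5*q.max()][[0,-1]])
for z,cc in((.079,c),):
    for r0,r1 in((.010,.016),(.016,.022),(.024,.030),(.030,.036)):
        d2=np.arange(-95,-45,.5); q=polar(g,z,cc,np.arange(r0,r1,.0005),d2).mean(0); print(r0,d2[np.argmax(q)],q.max().round(1),q.min().round(1))
E
python3 pol.py
```

```text
[(np.float64(-113.5), np.float32(88.2)), (np.float64(-67.5), np.float32(68.5)), (np.float64(-24.5), np.float32(94.2)), (np.float64(5.5), np.float32(88.0)), (np.float64(35.5), np.float32(90.2)), (np.float64(65.0), np.float32(66.4))]
clip ang 0.044 -68.03171944692812 [-72. -64.]
clip ang 0.047 -67.84149771854274 [-72.  -63.5]
clip ang 0.049 -67.70597508606312 [-72.  -63.5]
0.01 -68.0 56.3 22.5
0.016 -68.5 51.1 10.9
0.024 -95.0 82.9 47.1
0.03 -95.0 102.2 66.7
```

```bash
cat > pol2.py <<'E'
from h import *
s=np.load("s5.npy"); g=s.mean(2)
def polar(im,z,c,rs,deg):
    A=np.radians(deg); Rr,AA=np.meshgrid(rs,A,indexing='ij')
    P=np.c_[(c[0]+Rr*np.cos(AA)).ravel(),(c[1]+Rr*np.sin(AA)).ravel(),np.full(Rr.size,z)]
    u=proj("scene",P).astype(np.float32).reshape(Rr.shape+(2,)); return cv2.remap(im.astype(np.float32),u[...,0],u[...,1],cv2.INTER_LINEAR)
# dial centre
c=np.array([.4357,-.2947]); rs=np.arange(.044,.060,.0003); deg=np.arange(-180,180,3.)
for it in range(4):
    p=polar(g,.042,c,rs,deg); k=np.argmin(np.diff(p,axis=0),axis=0); A=np.radians(deg)
    P=np.c_[c[0]+rs[k]*np.cos(A),c[1]+rs[k]*np.sin(A)]
    r=least_squares(lambda q:np.hypot(P[:,0]-q[0],P[:,1]-q[1])-q[2],[*c,.052],loss='soft_l1',f_scale=.0004).x; c=r[:2]
print("scene dial",r)
deg=np.arange(-180,180,.5)
from scipy.signal import find_peaks
from scipy.ndimage import gaussian_filter1d
p=polar(g,.042,c,np.arange(.043,.050,.0005),deg).mean(0); ps=gaussian_filter1d(p,3,mode='wrap'); k,_=find_peaks(-ps,prominence=4); print([(deg[i],round(ps[i])) for i in k])
w=s[...,2]-s[...,0]
for z in(.044,.047,.049):
    q=np.clip(polar(w,z,c,np.arange(.044,.056,.0005),deg).mean(0)-25,0,None); print("clip",z,(q*deg).sum()/q.sum(),deg[q>.5*q.max()][[0,-1]])
E
python3 pol2.py
```

```text
scene dial [ 0.43350038 -0.29496471  0.05133345]
[(np.float64(-118.5), 65), (np.float64(-96.0), 21), (np.float64(-68.0), 76), (np.float64(-24.5), 104), (np.float64(4.0), 102), (np.float64(33.5), 99), (np.float64(65.5), 64), (np.float64(87.0), 123)]
clip 0.044 -72.21995665466643 [-77. -67.]
clip 0.047 -69.45026514526447 [-74.5 -64. ]
clip 0.049 -67.52047474380527 [-73. -62.]
```

Top view: pointer at about -69.5 to -70.1°. The clip reads -67.9° in the top view and about -69° in the scene view, so the pointer is roughly 1.5° past the mark. I'll re-grip and turn it back a little.

```bash
python3 plan.py .4357 -.2947 .29 19.9 10
```

```text
t 37.33 pos [ 0.3083 -0.0016  0.3806] psi 19.9 turn -0.0 n 10 F [-1.3  0.1  0.2] open 0.0554 q6 69.8
[-3.19,0.20,0.91] -0.00
[-3.19,0.20,0.91] -0.00
[-3.19,0.20,0.91] -0.00
[-3.19,0.20,0.91] -0.00
[-3.19,0.20,0.91] -0.00
[-3.19,0.20,0.91] -0.00
[-3.19,0.20,0.91] -0.00
[-3.19,0.20,0.91] -0.00
[-3.19,0.20,0.91] -0.00
[-3.19,0.20,0.91] -0.00
```

Request:
move_arm([
  {"claw": 0.3,"travel": [-3.2,0.2,0.9],"turn": 0},
  {"claw": 0.3,"travel": [-3.2,0.2,0.9],"turn": 0},
  {"claw": 0.3,"travel": [-3.2,0.2,0.9],"turn": 0},
  {"claw": 0.3,"travel": [-3.2,0.2,0.9],"turn": 0},
  {"claw": 0.3,"travel": [-3.2,0.2,0.9],"turn": 0},
])

```text
time: 37.75
ee_pos: [0.3724, -0.15, 0.3353]
tcp_rot: [180.0, 0.0, 109.9]
wrist_force: [0.4, 0.8, -0.1]
opening: 0.0552
```

Request:
move_arm([
  {"claw": 0.3,"travel": [-3.2,0.2,0.9],"turn": 0},
  {"claw": 0.3,"travel": [-3.2,0.2,0.9],"turn": 0},
  {"claw": 0.3,"travel": [-3.2,0.2,0.9],"turn": 0},
  {"claw": 0.3,"travel": [-3.2,0.2,0.9],"turn": 0},
  {"claw": 0.3,"travel": [-3.2,0.2,0.9],"turn": 0},
])

```text
time: 38.17
ee_pos: [0.4364, -0.2971, 0.2899]
tcp_rot: [-180.0, -0.0, 109.9]
wrist_force: [1.2, 0.6, 0.0]
opening: 0.0557
```

Request:
move_arm([
  {"claw": 0.3,"travel": [0,0,0],"turn": 0},
  {"claw": 0.3,"travel": [0,0,0],"turn": 0},
])

```text
time: 38.33
ee_pos: [0.4362, -0.2965, 0.2891]
tcp_rot: [-179.9, -0.1, 109.8]
wrist_force: [-0.8, 1.3, 0.4]
opening: 0.0554
```

```bash
python3 plan.py .4357 -.2947 .233 19.9 5
```

```text
t 38.33 pos [ 0.4362 -0.2965  0.2891] psi 19.8 turn -0.1 n 5 F [-0.8  1.3  0.4] open 0.0554 q6 36.0
[0.04,0.00,1.12] -0.01
[0.04,0.00,1.12] -0.01
[0.04,0.00,1.12] -0.01
[0.04,0.00,1.12] -0.01
[0.04,0.00,1.12] -0.01
```

Request:
move_arm([
  {"claw": 0.3,"travel": [0.2,0,1.2],"turn": 0},
  {"claw": 0.3,"travel": [0,0,1.2],"turn": 0},
  {"claw": 0.3,"travel": [0,0,1.2],"turn": 0},
  {"claw": 0.3,"travel": [0,0,1.2],"turn": 0},
  {"claw": 0.3,"travel": [0,0,0.6],"turn": 0},
])

```text
time: 38.75
ee_pos: [0.435, -0.2925, 0.2345]
tcp_rot: [-179.9, -0.1, 110.0]
wrist_force: [0.9, 0.5, 0.4]
opening: 0.0555
```

Request:
move_arm([
  {"claw": 0,"travel": [0,0,0],"turn": 0},
  {"claw": -0.4,"travel": [0,0,0],"turn": 0},
  {"claw": -0.8,"travel": [0,0,0],"turn": 0},
  {"claw": -1,"travel": [0,0,0],"turn": 0},
  {"claw": -1,"travel": [0,0,0],"turn": 0},
])

```text
time: 39.17
ee_pos: [0.4355, -0.2935, 0.2375]
tcp_rot: [180.0, 0.0, 109.9]
wrist_force: [-3.0, 0.1, 3.8]
opening: 0.0133
```

Request:
move_arm([
  {"claw": -1,"travel": [0,0,0],"turn": 0},
  {"claw": -1,"travel": [0,0,0],"turn": -1},
  {"claw": -1,"travel": [0,0,0],"turn": -0.6},
  {"claw": -1,"travel": [0,0,0],"turn": 0},
  {"claw": -1,"travel": [0,0,0],"turn": 0},
])

```text
time: 39.58
ee_pos: [0.4354, -0.2935, 0.2375]
tcp_rot: [180.0, 0.0, 111.5]
wrist_force: [-3.4, 0.9, 6.4]
opening: 0.0132
```

Request:
move_arm([
  {"claw": -0.4,"travel": [0,0,0],"turn": 0},
  {"claw": 0,"travel": [0,0,0],"turn": 0},
  {"claw": 0.3,"travel": [0,0,0],"turn": 0},
  {"claw": 0.3,"travel": [0,0,0],"turn": 0},
  {"claw": 0.3,"travel": [0,0,-2],"turn": 0},
])

```text
time: 40.0
ee_pos: [0.4348, -0.2928, 0.2533]
tcp_rot: [-179.8, -0.3, 111.5]
wrist_force: [0.3, -0.5, 0.4]
opening: 0.0554
```

Request:
move_arm([
  {"claw": 0.3,"travel": [0,0,-2.5],"turn": 0},
  {"claw": 0.3,"travel": [0,0,-2.5],"turn": 0},
  {"claw": 0.3,"travel": [0,0,-2.5],"turn": 0},
  {"claw": 0.3,"travel": [0,0,-2],"turn": 0},
])

```text
time: 40.33
ee_pos: [0.4355, -0.2933, 0.3536]
tcp_rot: [180.0, 0.1, 111.6]
wrist_force: [0.4, -0.1, -0.3]
opening: 0.0553
```

Request:
move_arm([
  {"claw": 0.3,"travel": [3.2,-0.2,-0.4],"turn": 0},
  {"claw": 0.3,"travel": [3.2,-0.2,-0.4],"turn": 0},
  {"claw": 0.3,"travel": [3.2,-0.2,-0.4],"turn": 0},
  {"claw": 0.3,"travel": [3.2,-0.2,-0.4],"turn": 0},
  {"claw": 0.3,"travel": [3.2,-0.2,-0.4],"turn": 0},
])

```text
time: 40.75
ee_pos: [0.3666, -0.1471, 0.3717]
tcp_rot: [180.0, -0.0, 111.5]
wrist_force: [1.1, 0.5, -0.2]
opening: 0.0555
```

Request:
move_arm([
  {"claw": 0.3,"travel": [3.2,-0.2,-0.4],"turn": 0},
  {"claw": 0.3,"travel": [3.2,-0.2,-0.4],"turn": 0},
  {"claw": 0.3,"travel": [3.2,-0.2,-0.4],"turn": 0},
  {"claw": 0.3,"travel": [3.2,-0.2,0],"turn": 0},
  {"claw": 0.3,"travel": [3.2,-0.2,0],"turn": 0},
])

```text
time: 41.17
ee_pos: [0.2984, -0.0021, 0.384]
tcp_rot: [179.9, 0.0, 111.5]
wrist_force: [0.3, 0.3, 0.6]
opening: 0.0555
```

```bash
python3 - <<'E'
from ov import *
t=grab("top",10); s=grab("scene",4); np.save("t5.npy",t);np.save("s5.npy",s)
crop(t,326,172,376,226,11,"pics/x1.png"); a=np.radians(3.7)
ovm(s,"scene",[([.5305,-.0306,a],.054),([.5265,.0312,a],.054),([.5225,.0931,a],.054)],(160,100,420,340),2.4,"pics/x2.png")
E
python3 pol.py
```

```text
[(np.float64(-113.5), np.float32(88.2)), (np.float64(-67.0), np.float32(68.6)), (np.float64(-24.0), np.float32(94.2)), (np.float64(5.5), np.float32(88.2)), (np.float64(36.0), np.float32(90.4)), (np.float64(65.0), np.float32(66.2))]
clip ang 0.044 -68.01219852889687 [-72. -64.]
clip ang 0.047 -67.82990342675865 [-72.  -63.5]
clip ang 0.049 -67.6953219189826 [-72.  -63.5]
0.01 -66.0 49.3 16.7
0.016 -67.0 52.5 12.6
0.024 -95.0 89.2 45.7
0.03 -95.0 102.6 67.1
```

View pics/x1.png

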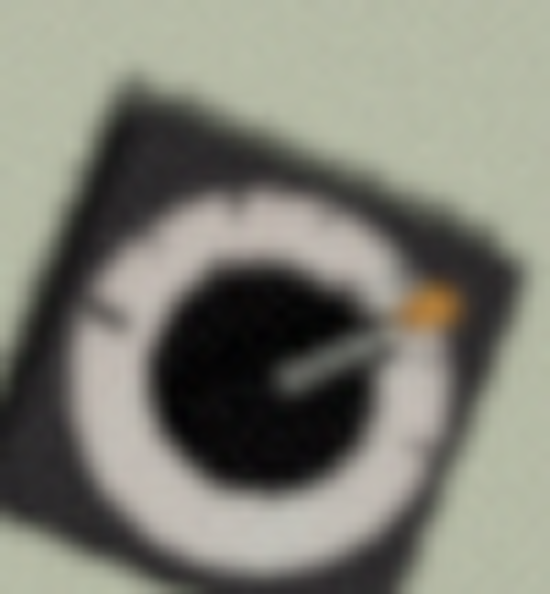

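View pics/x2.png

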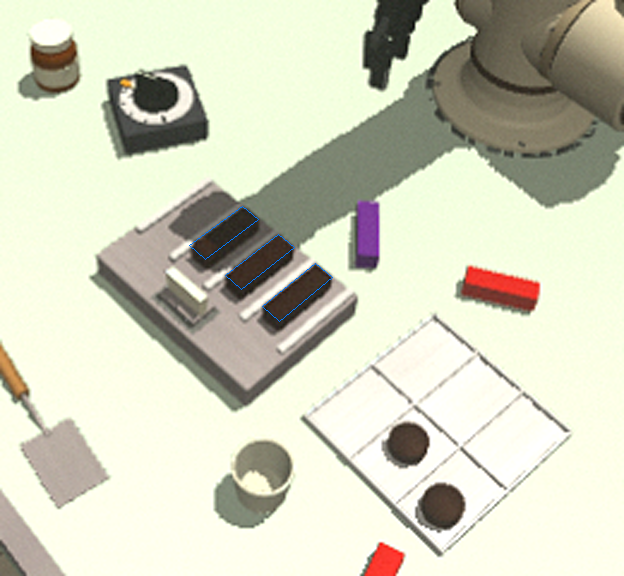

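The pointer, from (285,383) to (400,328), ends at the clip, and three ways of reading its angle put it within about 1.5° of the mark. The three bars lie on their outlines, the tag is standing on the patch, and the macarons, cup and jar haven't moved. The arm is clear of everything, so I'm handing in.

```bash
python3 -c "
from workcell import bot; print(bot.job_done())"
```

```text
the job is handed in; nothing more can be done
None
```

The job is done and handed in at about 42 s of the 210 s allowed; no verdict was reported.

- **Off first:** I turned the knob back to the firm stop. A picture showed the pointer on the long tick.
- **Tag:** It stands upright on the middle of the front ledge, with its blade parallel to the ledge. It matched its expected outline in both cameras.
- **Bars:** The tray held three bars. They went flat and lengthwise into lanes 4, 3 and 2 while the plate was off. In the last scene picture they lie on the lane-centre outlines to about 1–2 mm by eye.
- **Knob at the clip:** I turned it to the brass clip, checked, and turned it back 1.6° because it had gone slightly too far.
- **Left alone:** The macarons are still in the tray, and the cup and jar are where they were.

**Disagreement in the last check:** the readings of the knob angle did not quite agree. The pointer came out at -68.5° from the gripper and about -66 to -67° from the top picture. The clip came out at -67.8° from the top picture and about -69° from the scene picture. So the pointer may be off the clip by roughly 1–2°. I saw no knock or grip slip.

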